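Put the tea corner back in order

ROBOT

A 6-joint arm with a two-finger parallel gripper is mounted at the origin on the work surface. World frame = base frame: x ahead of the robot, y to its left, z up, the work surface at z = 0. Lengths are in m, angles in rad, forces in N, time in s.
With the tool pointing down it reaches from about 0.25 to 0.775 m from the base axis. Payload 4 kg.
Tool frame: the origin (TCP) lies on the centre line of the jaws, within the pads' length; the fingertips stand 14 mm ahead of it and the grasp point (between the pads) lies 5 mm behind it (robot.tcp_to_tips is the distance from the TCP to the fingertips, in m); z points along the fingers, y is the line along which they close (so a half turn about z gives the same grasp; the last joint's range is limited). The gripper opens to 94 mm and grips with 3 to 60 N. Pads are 16 mm wide; open, the fingers measure 119 mm over their backs; the gripper's body (75 mm by 177 mm) begins 78 mm behind the grasp point.
Start: joints at [1.22, 0.087, 1.371, -0, 1.684, -0.103], TCP at [0.135, 0.533, 0.22] pointing down, gripper open.
Joint ranges: [-3.1, 3.1], [-0.76, 2.03], [0.27, 2.55], [-1.08, 4.22], [0.17, 2.65], [-2.57, 2.57]. Speed limits (rad/s): [2.79, 2.79, 3.14, 3.14, 3.14, 3.14].

INTERFACE

Orientations are given as [roll, pitch, yaw] about the fixed x, y, z axes, in that order (R = Rz(yaw) Ry(pitch) Rx(roll)).
In Python, from bench import robot gives the robot as it stands.
- The arm moves only by the tool carry_out, never from a script. Its argument "increments" is a list of rows, each a list of 3 entries, a list of its own where there are three numbers: the closure in counts, from 0 (fully open) to 255 (shut), then the shift along the tool's x, y, z in mm, then the turn about the tool's z in degrees. In form: [[fingers, [dx, dy, dz], twist], ...]. A call has 1 to 8 rows; each row shifts and turns the commanded pose from where the row before left it, along the tool's axes as they then stand; what a row does not reach is not made up. A row lasts 1/10 s, in which the tool goes at most 50 mm and 8.59 degrees, less where a joint would pass 70% of its speed; a pose out of reach is approached as far as the arm can. A call with a gripper value outside its range is refused whole. The fingers move at their own pace and stop on an object; the grip force is fixed at half the most. Time passes only in rows, so rows that do not move let the fingers close. It gives the time, the measured TCP pose, the force, the opening and the grip force at its end, in the units of the state.
- robot.get_obs(): the state, without advancing time (a new reading comes with each control period).
- robot.snapshot(name): name is "side" or "top"; returns the picture (384x512x3 uint8, blue, green, red); there is no depth.
- robot.get_calibration(name): a dict with "vfov" (degrees; the focal length in pixels is half the picture's height over the tangent of half this angle, whatever the lens; pixels are square), "cx", "cy" (the principal point, pixels), "T" (4x4, takes a point from camera to world coordinates). Camera axes: x right, y down, z forward; pixel columns grow to the right and rows downward; lengths in m; the calibration is good to about 2 mm. A picture is of the moment at which its call begins. get_calibration takes no time and is no camera call.
- robot.close_job(): hands the job in; it is judged then, once.
The state is a dict: "time": time; "joint_positions": joint angles; "qvel": joint speeds; "joint_torque": joint torques, N m; "tool_pos": TCP position; "ee_rot": TCP orientation; "wrist_force": force on the tool from outside, world axes, zero at the start; "wrist_torque": the same for the moment, N m; "width": finger opening in m; "finger_force": force on a finger pad.
Only numpy, scipy, OpenCV 4.12 (cv2) and the standard library are available. Lean on these libraries where they do the work, as an engineer would, in place of code of your own. Each camera call takes 0.05 s, during which the arm holds its last target. There are 200 camera calls.

TASK

Put the tea corner back in order: the two storage jars are standing on each other's mats, so swap them, so that each ends upright and wholly on the mat of its lid's colour; and pull the organiser's tray fully out, seat every tin that is on the counter in the pocket of its own shape, then push the loaded tray fully home. Leave the cups, the spice jar and the sugar bowl where they are.

Things in the scene. Friction and masses are not known exactly. Their poses are not given: they have to be found in the camera images.
- tin_round: Low round sage-green lidded tin, 64 mm diameter, 46 mm high, 0.13 kg, standing on the counter. Origin at the centre of its underside, z up.
- tin_square: Low square teal lidded tin, 60 x 60 mm, 46 mm high, 0.13 kg. Origin at the centre of its underside, x and y along its sides, z up.
- tin_oblong: Low oblong tan lidded tin, 56 mm along its x, 80 mm along its y, 46 mm high, 0.13 kg. Origin at the centre of its underside, z up.
- tin_slim: Low long slim red lidded tin, 42 mm along its x, 112 mm along its y, 46 mm high, 0.13 kg. Origin at the centre of its underside, z up.
- tray (a joint): How far the organiser's pull-out tray is out, in m: 0 fully home, 0.19 fully out; it starts a little ajar, slides with about 2 N of friction and stays where it is left. The tray is a blue-grey slab 190 mm deep and 210 mm wide with its top 26 mm above the counter, and carries four shaped pockets. When fully out all pockets are clear of the housing.
- tray_handle (a point): Middle of the tray's straight steel handle bar: 12 mm thick, 100 mm long along the point's y axis, 20 mm above the counter, its centre line 40 mm in front of the tray's low front panel (top 28 mm above the counter). The point's x axis points back into the organiser, so the tray opens towards its -x.
- pocket_round (a point): Centre of the floor of the round pocket, 69 mm diameter. All four pockets are 14 mm deep with floors 12 mm above the counter; their axes are the tray handle's (x into the organiser, z up). Round (+y) and oblong (-y) form the row next to the handle.
- pocket_square (a point): Centre of the floor of the square pocket, 65 x 65 mm, sides along the point's x and y. Slim (+y) and square (-y) form the row next to the housing, 86 mm behind the other row. Within a row only about 13 mm of wall parts the pockets: between loaded tins there is finger room in x but not in y.
- pocket_oblong (a point): Centre of the floor of the oblong pocket, 61 mm along x, 85 mm along y.
- pocket_slim (a point): Centre of the floor of the slim pocket, 47 mm along x, 117 mm along y.
- jar_blue: Round glass jar with a blue lid and dark brown contents, 64 mm diameter (straight sides), 64 mm high, heavy-bottomed, about 0.35 kg. Origin at the centre of its underside, z up. It starts on the yellow mat.
- jar_yellow: Round glass jar with a yellow lid and pale contents, 64 mm diameter (straight sides), 64 mm high, heavy-bottomed, about 0.35 kg. Origin at the centre of its underside, z up. It starts on the blue mat.
- mat_blue: Fixed round blue mat, 120 mm diameter, thin and practically flush with the counter. Origin at its centre, at counter height.
- mat_yellow: Fixed round yellow mat, 120 mm diameter, thin and practically flush with the counter. Origin at its centre, at counter height.
- organiser: Off-white plastic housing of the tray, fixed, 214 mm deep (x), 236 mm wide (y), 72 mm high, open at the front (-x) with 60 mm of headroom. Origin at the centre of its underside; x points away from its open front.
- cup_a: Maroon ceramic cup without handle, 76 mm diameter, 85 mm high, to be left alone. Origin at the centre of its underside.
- cup_b: Maroon ceramic mug, 76 mm diameter, 85 mm high, handle to its +y, to be left alone. Origin at the centre of its underside.
- spice: Small amber spice jar with black cap, 42 mm diameter, 88 mm high, to be left alone. Origin at the centre of its underside.
- sugar_bowl: White bowl, 100 mm diameter, 55 mm high, to be left alone. Origin at the centre of its underside.
Mind the look-alikes: they are no part of the job. Leave any red look-alike of the tin_round alone.

How it is judged:
By the outcome, as a careful person would: the job done as asked, in the order asked, and still so for the second after the job is handed in, with the robot touching nothing.
Of tin_round, tin_square, tin_oblong, tin_slim only 2 to 4 are there at a start; the rules pass over those that are not, and their reading is None.
At some moment in a run one of jar_blue, jar_yellow may be knocked a few centimetres aside while the robot is not near it.
Once in a run the grip may slacken for a moment while it holds something.
It also fails if it takes over 210 s, if anything falls off the work surface, if the arm or the gripper's body presses on something with over 40 N, if the wrist force passes 120 N, or if a joint passes its speed limit or range.

## Working session

There is one attempt and no reset: what is moved stays moved. The work goes in short steps, Python scripts to look and compute and a tool call to move; the robot and the scene stay as the last step left them, time stands still between calls to the robot, and variables do not carry over. Pictures are saved under pics/ and viewed, at most 14 in all, crops included, and the job is handed in when it is done.

Besides the shell and the picture viewer there is one more tool, called after "Emit:" as name([rows], argument=value, ...), one row to a line, values as JSON. carry_out: Moves the arm, as the interface text tells. Its arguments: {"type":"object","properties":{"increments":{"type":"array","items":{"type":"array"}}},"required":["increments"]}

```bash
mkdir -p pics; ls; python3 - <<'E'
from bench import robot
import cv2
for n in("top","side"):
    im=robot.snapshot(n); cv2.imwrite(f"pics/{n}0.png",im); c=robot.get_calibration(n); print(n,c)
print(robot.get_obs())
E
```

```text
pics
top {'vfov': 47.158801474621136, 'cx': 257.6947025548174, 'cy': 190.0888792855391, 'T': array([[-9.09246960e-03, -9.83665950e-01,  1.79773819e-01,
         2.55152400e-01],
       [-9.99954235e-01,  9.47930057e-03,  1.29280069e-03,
        -1.08004510e-02],
       [-2.97581409e-03, -1.79753837e-01, -9.83707122e-01,
         1.45938699e+00],
       [ 0.00000000e+00,  0.00000000e+00,  0.00000000e+00,
         1.00000000e+00]])}
side {'vfov': 49.170852941684934, 'cx': 256.8390903565474, 'cy': 195.75331805968054, 'T': array([[-0.99265111, -0.06339838,  0.10307478,  0.40653725],
       [-0.12009036,  0.62098842, -0.77456548,  0.95767849],
       [-0.01490205, -0.78125157, -0.62403839,  0.83779041],
       [ 0.        ,  0.        ,  0.        ,  1.        ]])}
{'time': 0.1, 'joint_positions': array([ 1.21989026e+00,  8.79112899e-02,  1.37206868e+00, -1.84645771e-05,
        1.68362004e+00, -1.03121568e-01]), 'qvel': array([ 0.00102267, -0.000451  , -0.00392987,  0.00070378, -0.00081035,
       -0.00042288]), 'joint_torque': array([ 2.87215342e-03, -3.41256666e+01, -3.03300226e+01,  7.19957566e-02,
        3.04265111e-02, -8.12862140e-05]), 'tool_pos': array([0.1347536 , 0.53276044, 0.21842218]), 'ee_rot': array([-3.13959407e+00, -1.88381263e-04,  2.89380591e+00]), 'wrist_force': array([-0.5785337 ,  0.58986966,  0.17899263]), 'wrist_torque': array([-0.00883622,  0.01863062,  0.01494523]), 'finger_force': 0.0, 'width': 0.09418950657273518}
```

View pics/top0.png

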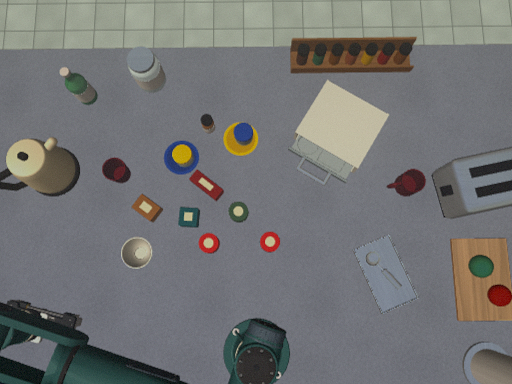

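View pics/side0.png

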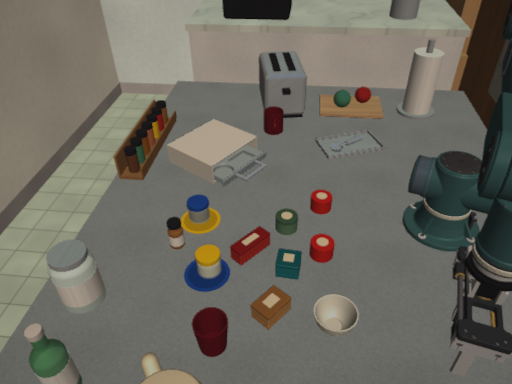

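Top view: the jars sit at about (182,155) yellow and (243,132) blue. The tins are slim (207,185), oblong (147,207), square (189,216) and round green (238,211). Two red look-alikes are at (209,243) and (270,242). The organiser is at (342,125) with its handle at about (313,177). All four tins are present.

```bash
cat > h.py <<'E'
from bench import robot
import cv2, numpy as np
_n=[0]
def cam(n):
    c=robot.get_calibration(n); return 192/np.tan(np.radians(c["vfov"]/2)),c["cx"],c["cy"],c["T"]
def ray(n,uv,z):
    f,cx,cy,T=cam(n); uv=np.atleast_2d(np.asarray(uv,float))
    d=np.c_[(uv[:,0]-cx)/f,(uv[:,1]-cy)/f,np.ones(len(uv))]@T[:3,:3].T
    return (T[:3,3]+d*((z-T[2,3])/d[:,2])[:,None])[:,:2]
def proj(n,p):
    f,cx,cy,T=cam(n); q=T[:3,:3].T@(np.asarray(p,float)-T[:3,3]); return f*q[:2]/q[2]+[cx,cy]
def snap(n,save=None):
    im=robot.snapshot(n)
    if save: cv2.imwrite(f"pics/{save}.png",im)
    return im
def mask(im,lo,hi):
    return cv2.inRange(cv2.cvtColor(im,cv2.COLOR_BGR2HSV),np.array(lo),np.array(hi))
def blobs(m,amin=12):
    cs,_=cv2.findContours(m,cv2.RETR_EXTERNAL,cv2.CHAIN_APPROX_NONE)
    return sorted([c for c in cs if cv2.contourArea(c)>=amin],key=cv2.contourArea,reverse=True)
def go(x,y,z,yaw_deg):
    """tool-frame increments from measured pose; yaw taken mod 180 to the smaller admissible turn"""
    o=robot.get_obs(); p=o["tool_pos"]; yw=o["ee_rot"][2]
    d=np.array([x,y,z])-p; c,s=np.cos(yw),np.sin(yw)
    q1=np.arctan2(y,x); opts=[]
    for k in range(-3,4):
        yt=np.radians(yaw_deg)+k*np.pi; q6=q1+np.pi/2-yt
        if abs(q6)<2.4: opts.append((abs(q6-o["joint_positions"][5]),q6))
    q6=min(opts)[1]; yt=q1+np.pi/2-q6; tw=-(np.degrees(yt-yw)+180)%360-180
    print("tool d mm",np.round([1e3*(c*d[0]+s*d[1]),1e3*(s*d[0]-c*d[1]),-1e3*d[2]],1),"twist",round((tw+180)%360-180,1),"q6",round(q6,2),"| pos",p.round(4),"yaw",np.degrees(yw).round(2),"w",round(o["width"],4),"t",o["time"])
E
python3 - <<'E'
from h import *
for n in("top","side"):
    im=cv2.imread(f"pics/{n}0.png"); hsv=cv2.cvtColor(im,cv2.COLOR_BGR2HSV)
    pts={"top":dict(yl=(182,155),bl=(243,131),ym=(258,140),bm=(168,158),slim=(197,176),obl=(138,203),sq=(182,222),rnd=(231,212),lab=(189,216),cnt=(300,250),org=(342,125),tray=(322,160)),
     "side":dict(yl=(208,254),bl=(198,203),ym=(184,221),bm=(193,275),slim=(240,243),obl=(280,302),sq=(280,268),rnd=(280,222),lab=(287,216),cnt=(150,330),org=(212,145),tray=(238,165))}[n]
    for k,(u,v) in pts.items(): print(n,k,hsv[v,u],end="; ")
    print()
a=cv2.imread("pics/top0.png")[85:260,100:400]; cv2.imwrite("pics/c1.png",cv2.resize(a,(780,455),interpolation=cv2.INTER_CUBIC))
E
```

```text
top yl [ 25 255 190]; top bl [113 159 127]; top ym [ 18  24 125]; top bm [112 152 104]; top slim [179 187 116]; top obl [ 14 169 125]; top sq [ 91 124  84]; top rnd [59 61 84]; top lab [ 23  67 193]; top cnt [123  21 122]; top org [ 25  40 192]; top tray [ 44  19 147]; 
side yl [ 22 230 181]; side bl [110 200 107]; side ym [ 22 225 155]; side bm [110 191  87]; side slim [  1 207 101]; side obl [ 14 175 112]; side sq [ 89 176  68]; side rnd [58 71 54]; side lab [ 19  79 178]; side cnt [ 30  12 108]; side org [ 18  49 173]; side tray [ 39  14 126];
```

View pics/c1.png

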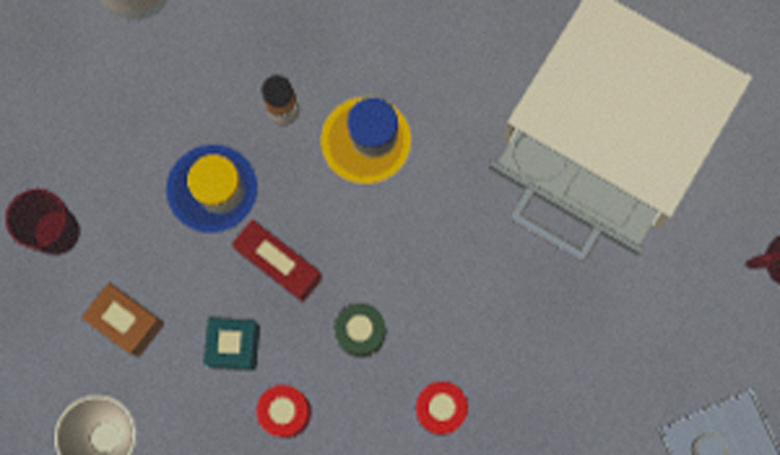

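The crop shows everything clearly, with the jars near the mat centres and clear of the spice jar. Next I measure.

```bash
cat > meas.py <<'E'
from h import *
C=dict(slim=([172,120,40],[180,255,255]),obl=([8,110,60],[17,255,255]),sq=([84,90,30],[98,255,255]),rnd=([40,40,25],[75,140,110]),
 yel=([17,150,90],[32,255,255]),blu=([105,130,50],[120,255,255]))
def region(n,x0=.2,x1=.75,y0=-.2,y1=.45):
    p=np.array([proj(n,[x,y,0.02]) for x,y in((x0,y0),(x0,y1),(x1,y1),(x1,y0))]).astype(np.int32)
    m=np.zeros((384,512),np.uint8); cv2.fillPoly(m,[p],255); return m
def rect(P):
    (cx,cy),(w,h),a=cv2.minAreaRect((P*1000).astype(np.float32)); 
    return np.round([cx,cy,w,h,a],1)
if __name__=="__main__":
  for n in("top","side"):
    im=snap(n); R=region(n); lab=mask(im,[14,35,120],[32,110,255])&R
    LB=[(c,cv2.moments(c)) for c in blobs(lab,8)]
    for k in("slim","obl","sq","rnd"):
        lo,hi=C[k]; m=mask(im,lo,hi)&R
        if k=="slim": m|=mask(im,[0,120,40],[6,255,130 if n=="top" else 125])&R
        for c in blobs(m,60)[:3]:
            b=cv2.moments(c); ctr=np.array([b["m10"],b["m01"]])/b["m00"]
            s=f"{n} {k} A{cv2.contourArea(c):.0f} px{ctr.round(1)} body {rect(ray(n,c[:,0],.046))}"
            for l,_ in LB:
                q=cv2.moments(l); lc=np.array([q["m10"],q["m01"]])/q["m00"]
                if cv2.pointPolygonTest(cv2.convexHull(c),tuple(lc),False)>0 and len(l)<len(c): s+=f" LABEL {(1e3*ray(n,lc,.046)).round(1)} {rect(ray(n,l[:,0],.046))[2:]}"
            print(s)
    for k in("yel","blu"):
        m=mask(im,*C[k])&R
        for c in blobs(m,60)[:3]:
            h=cv2.convexHull(c)[:,0]; e=cv2.minEnclosingCircle
            for z in(0,.064):
                (x,y),r=e((ray(n,h,z)*1000).astype(np.float32)); b=cv2.moments(c); print(n,k,"A",cv2.contourArea(c),"z",z,"circ",np.round([x,y,r],1),"cent",(1e3*ray(n,[b["m10"]/b["m00"],b["m01"]/b["m00"]],z)).round(1))
    m=mask(im,[12,22,140],[35,75,255])&region(n,.4,.9,-.5,-.05)
    c=blobs(m,500)[0]; ap=cv2.approxPolyDP(c,6,True)[:,0]; print(n,"org",rect(ray(n,c[:,0],.072)),"poly",(1e3*ray(n,ap,.072)).round(0).tolist())
E
python3 meas.py
```

```text
top slim A403 px[206.2 184.6] body [533.6 159.5 115.8  41.8  51.3] LABEL [[536.6 161.9]] [49.5 19.  51.5]
top obl A396 px[146.5 207.5] body [459.1 351.7  87.5  54.4  53.4] LABEL [[462.2 356.7]] [37.3 26.7 54.7]
top sq A293 px[188.1 216.7] body [428.4 215.5  59.9  59.9  86.1] LABEL [[429.1 218.4]] [26.1 22.7  1. ]
top rnd A274 px[238.1 211.3] body [443.7  55.5  58.4  62.1  89.7] LABEL [[446.6  56. ]] [29.2 29.4 89.5]
top yel A 466.0 z 0 circ [703.9  49.6  59.7] cent [[689.6  57.2]]
top yel A 466.0 z 0.064 circ [684.3  46.9  57.1] cent [[670.6  54.2]]
top yel A 266.5 z 0 circ [650.8 251.2  33.9] cent [[650.5 250.7]]
top yel A 266.5 z 0.064 circ [633.4 239.7  32.4] cent [[633.1 239.2]]
top blu A 853.0 z 0 circ [639.8 252.7  59.1] cent [[639.2 252.3]]
top blu A 853.0 z 0.064 circ [622.9 241.2  56.5] cent [[622.3 240.8]]
top blu A 239.5 z 0 circ [727.1  40.6  32.6] cent [[727.4  40.1]]
top blu A 239.5 z 0.064 circ [706.4  38.3  31.2] cent [[706.7  37.9]]
top org [ 723.3 -283.3  236.4  233.7   58.1] poly [[879.0, -242.0], [681.0, -136.0], [598.0, -303.0], [568.0, -311.0], [760.0, -442.0]]

[... 531 characters left out ...]
3.7  53.8]] [29.  26.   5.9]
side yel A 473.5 z 0 circ [701.3  48.1  60. ] cent [[695.3  63.3]]
side yel A 473.5 z 0.064 circ [678.8 117.5  55.4] cent [[673.2 131.6]]
side yel A 400.0 z 0 circ [649.  187.3  39.1] cent [[648.6 188. ]]
side yel A 400.0 z 0.064 circ [630.5 246.2  36.1] cent [[630.1 246.8]]
side blu A 670.5 z 0 circ [636.  250.7  58.7] cent [[636.  268.4]]
side blu A 670.5 z 0.064 circ [618.5 304.7  54.2] cent [[618.4 321. ]]
side blu A 257.0 z 0 circ [729.5 -27.6  40.7] cent [[727.3 -28. ]]
side blu A 257.0 z 0.064 circ [704.9  47.7  37.6] cent [[702.8  47.3]]
side org [ 727.  -287.4  236.9  215.7   58.1] poly [[873.0, -241.0], [696.0, -136.0], [580.0, -330.0], [773.0, -415.0]]
```

Emit:
carry_out([
  [0, [0, 0, 0], 8],
  [0, [0, 0, 0], 8],
  [0, [0, 0, 0], 8],
  [0, [0, 0, 0], 8],
  [0, [0, 0, 0], 8],
  [0, [0, 0, 0], 8],
  [0, [0, 0, 0], 8],
  [0, [0, 0, 0], 0],
])

```text
time: 1.0
tool_pos: [0.1349, 0.5331, 0.2192]
ee_rot: [-3.141, 0.0, 1.917]
wrist_force: [0.5, 0.3, 0.7]
width: 0.0941
finger_force: 0.0
```

```bash
python3 - <<'E'
from h import *
go(.632,.2385,.13,110); go(.632,.2385,.032,110)
E
```

```text
tool d mm [-445.7  367.8   89.2] twist -0.2 q6 0.01 | pos [0.1349 0.5331 0.2192] yaw 109.82 w 0.0941 t 1.0
tool d mm [-445.7  367.8  187.2] twist -0.2 q6 0.01 | pos [0.1349 0.5331 0.2192] yaw 109.82 w 0.0941 t 1.0
```

Emit:
carry_out([
  [0, [-28, 23, 0], 0],
  [0, [-28, 23, 0], 0],
  [0, [-28, 23, 0], 0],
  [0, [-28, 23, 0], 0],
  [0, [-28, 23, 0], 0],
  [0, [-28, 23, 0], 0],
  [0, [-28, 23, 0], 0],
  [0, [-28, 23, 0], 0],
])

```text
time: 1.8
tool_pos: [0.385, 0.3838, 0.2194]
ee_rot: [-3.142, -0.0, 1.92]
wrist_force: [-0.5, 0.0, -0.9]
width: 0.094
finger_force: 0.0
```

Emit:
carry_out([
  [0, [-28, 23, 5], 0],
  [0, [-28, 23, 10], 0],
  [0, [-28, 23, 15], 0],
  [0, [-28, 23, 15], 0],
  [0, [-28, 23, 15], 0],
  [0, [-28, 23, 15], 0],
  [0, [-28, 23, 15], 0],
  [0, [-26, 23, 0], 0],
])

```text
time: 2.6
tool_pos: [0.6319, 0.2367, 0.1258]
ee_rot: [-3.136, -0.0, 1.919]
wrist_force: [-0.3, 0.4, -0.2]
width: 0.0943
finger_force: 0.0
```

```bash
python3 - <<'E'
from h import *
go(.632,.2385,.032,110)
E
```

```text
tool d mm [ 1.7  0.7 93.8] twist -0.0 q6 0.01 | pos [0.6319 0.2367 0.1258] yaw 109.98 w 0.0943 t 2.6
```

Emit:
carry_out([
  [0, [1.5, 0, 30], 0],
  [0, [0, 0, 30], 0],
  [0, [0, 0, 24], 0],
  [0, [0, 0, 10], 0],
  [0, [0, 0, 0], 0],
  [255, [0, 0, 0], 0],
  [255, [0, 0, 0], 0],
  [255, [0, 0, 0], 0],
])

```text
time: 3.4
tool_pos: [0.6328, 0.2401, 0.0376]
ee_rot: [3.138, 0.0, 1.917]
wrist_force: [0.5, -0.2, 0.3]
width: 0.0733
finger_force: 0.0
```

Emit:
carry_out([
  [255, [0, 0, 0], 0],
  [255, [0, 0, 0], 0],
  [255, [0, 0, 0], 0],
])

```text
time: 3.7
tool_pos: [0.6323, 0.2399, 0.0368]
ee_rot: [3.14, 0.0, 1.917]
wrist_force: [0.2, 0.7, 4.5]
width: 0.064
finger_force: 30.0
```

```bash
python3 - <<'E'
from h import *
go(.57,.03,.1,110)
im=snap("top","t1")[85:260,100:400]; b=snap("side","s1")[120:330,150:350]
cv2.imwrite("pics/c2.png",np.hstack([cv2.resize(im,(500,300)),cv2.resize(b,(286,300))]))
E
```

```text
tool d mm [-176.4 -129.8  -63.2] twist -0.2 q6 -0.3 | pos [0.6323 0.2399 0.0368] yaw 109.81 w 0.064 t 3.7
```

View pics/c2.png

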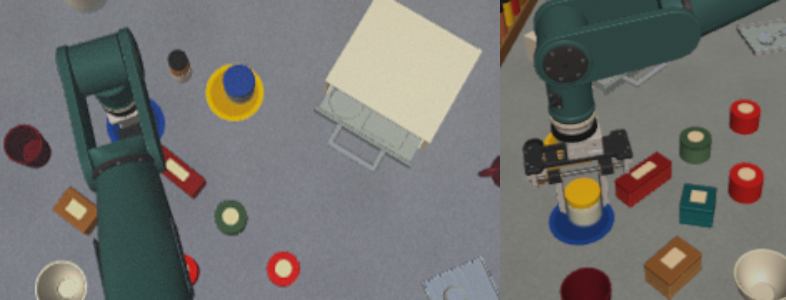

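Emit:
carry_out([
  [255, [0, 0, -30], 0],
  [255, [0, 0, -40], 0],
  [255, [-29, -22, 0], 0],
  [255, [-29, -22, 0], 0],
  [255, [-29, -22, 0], 0],
  [255, [-29, -22, 0], 0],
  [255, [-29, -22, 0], 0],
  [255, [-31, -20, 0], 0],
])

```text
time: 4.6
tool_pos: [0.5666, 0.029, 0.1028]
ee_rot: [-3.137, -0.002, 1.917]
wrist_force: [0.7, -0.3, -4.6]
width: 0.0636
finger_force: 30.0
```

Emit:
carry_out([
  [255, [0, 0, 20], 0],
  [255, [0, 0, 20], 0],
  [255, [0, 0, 15], 0],
  [255, [0, 0, 8], 0],
  [255, [0, 0, 0], 0],
  [255, [0, 0, 0], 0],
])

```text
time: 5.2
tool_pos: [0.5693, 0.0303, 0.0426]
ee_rot: [3.141, 0.0, 1.917]
wrist_force: [0.2, -0.5, -3.9]
width: 0.0633
finger_force: 30.0
```

Emit:
carry_out([
  [255, [0, 0, 4], 0],
  [255, [0, 0, 2], 0],
  [255, [0, 0, 0], 0],
  [0, [0, 0, 0], 0],
  [0, [0, 0, 0], 0],
  [0, [0, 0, 0], 0],
  [0, [0, 0, 0], 0],
  [0, [0, 0, 0], 0],
])

```text
time: 6.0
tool_pos: [0.5693, 0.03, 0.0369]
ee_rot: [3.141, 0.0, 1.916]
wrist_force: [0.3, 0.6, 0.0]
width: 0.0939
finger_force: 0.0
```

Emit:
carry_out([
  [0, [0, 0, -25], 0],
  [0, [0, 0, -40], 0],
  [0, [0, 0, -30], 0],
  [0, [0, 0, 0], 0],
])

```text
time: 6.4
tool_pos: [0.5724, 0.0299, 0.1376]
ee_rot: [3.131, 0.004, 1.916]
wrist_force: [0.5, -0.9, 1.8]
width: 0.0937
finger_force: 0.0
```

```bash
python3 - <<'E'
from h import *
go(.705,.037,.13,110)
E
```

```text
tool d mm [-38.3 127.2   7.6] twist -0.2 q6 -0.3 | pos [0.5724 0.0299 0.1376] yaw 109.8 w 0.0937 t 6.4
```

Emit:
carry_out([
  [0, [-10, 32, 0], 0],
  [0, [-10, 32, 0], 0],
  [0, [-10, 32, 0], 0],
  [0, [-8, 31, 0], 0],
  [0, [0, 0, 0], 0],
  [0, [0, 0, 0], 0],
])

```text
time: 7.0
tool_pos: [0.7007, 0.0373, 0.1289]
ee_rot: [-3.138, -0.001, 1.917]
wrist_force: [-0.1, 0.7, 0.4]
width: 0.0937
finger_force: 0.0
```

```bash
python3 - <<'E'
from h import *
go(.705,.037,.034,110)
im=snap("side","s2");R=np.zeros((384,512),np.uint8);R[150:330,100:300]=255
for z,k in((0.064,([105,130,50],[120,255,255])),(.064,([17,150,90],[32,255,255]))):
    for c in blobs(mask(im,*k)&R,60): (x,y),r=cv2.minEnclosingCircle((ray("side",c[:,0],z)*1000).astype(np.float32)); print(np.round([x,y,r],1),cv2.contourArea(c))
E
```

```text
tool d mm [-1.8  3.9 94.9] twist -0.2 q6 -0.3 | pos [0.7007 0.0373 0.1289] yaw 109.81 w 0.0937 t 7.0
[618.6 304.6  54.1] 1158.0
[703.6  47.2  37.6] 257.0
[678.8 117.5  55.4] 475.0
[568.3  38.1  38. ] 274.5
```

Emit:
carry_out([
  [0, [-2, 4, 25], 0],
  [0, [0, 0, 30], 0],
  [0, [0, 0, 25], 0],
  [0, [0, 0, 14], 0],
  [0, [0, 0, 0], 0],
  [255, [0, 0, 0], 0],
  [255, [0, 0, 0], 0],
  [255, [0, 0, 0], 0],
])

```text
time: 7.85
tool_pos: [0.707, 0.0367, 0.0398]
ee_rot: [3.138, 0.001, 1.916]
wrist_force: [-0.5, -0.7, -0.1]
width: 0.0735
finger_force: 0.0
```

Emit:
carry_out([
  [255, [0, 0, 0], 0],
  [255, [0, 0, 0], 0],
  [255, [0, 0, 0], 0],
])

```text
time: 8.15
tool_pos: [0.7063, 0.0367, 0.0389]
ee_rot: [3.14, 0.001, 1.916]
wrist_force: [-0.6, -0.7, 4.5]
width: 0.0638
finger_force: 30.0
```

```bash
python3 - <<'E'
from h import *
go(.638,.2515,.107,110)
E
```

```text
tool d mm [225.3   8.5 -68.1] twist -0.2 q6 0.03 | pos [0.7063 0.0367 0.0389] yaw 109.8 w 0.0638 t 8.15
```

Emit:
carry_out([
  [255, [0, 0, -30], 0],
  [255, [0, 0, -40], 0],
  [255, [0, 0, -40], 0],
  [255, [35, -15, 0], 0],
  [255, [40, -15, 0], 0],
  [255, [40, 0, 0], 0],
  [255, [40, 0, 0], 0],
  [255, [35, 20, 0], 0],
])

```text
time: 8.95
tool_pos: [0.6289, 0.2132, 0.1456]
ee_rot: [-3.137, -0.001, 1.917]
wrist_force: [0.2, -1.4, -4.2]
width: 0.0639
finger_force: 30.0
```

Emit:
carry_out([
  [255, [35, 18, 0], 0],
  [255, [0, 0, 0], 0],
  [255, [0, 0, 0], 0],
])

```text
time: 9.25
tool_pos: [0.6362, 0.252, 0.1452]
ee_rot: [-3.138, 0.0, 1.918]
wrist_force: [-0.3, -0.9, -4.2]
width: 0.0636
finger_force: 30.0
```

```bash
python3 - <<'E'
from h import *
go(.638,.2515,.0395,110)
E
```

```text
tool d mm [ -1.    1.6 105.7] twist -0.1 q6 0.03 | pos [0.6362 0.252  0.1452] yaw 109.92 w 0.0636 t 9.25
```

Emit:
carry_out([
  [255, [-1, 1, 30], 0],
  [255, [0, 0, 30], 0],
  [255, [0, 0, 25], 0],
  [255, [0, 0, 12], 0],
  [255, [0, 0, 0], 0],
  [255, [0, 0, 0], 0],
  [255, [0, 0, 0], 0],
])

```text
time: 9.95
tool_pos: [0.6399, 0.2507, 0.053]
ee_rot: [3.137, 0.0, 1.916]
wrist_force: [0.3, -0.7, -4.0]
width: 0.0633
finger_force: 30.0
```

Emit:
carry_out([
  [255, [0, -1, 8], 0],
  [255, [0, 0, 4], 0],
  [255, [0, 0, 2], 0],
  [255, [0, 0, 0], 0],
])

```text
time: 10.35
tool_pos: [0.6377, 0.2503, 0.0385]
ee_rot: [3.14, 0.0, 1.917]
wrist_force: [-3.1, -1.7, 4.1]
width: 0.0638
finger_force: 30.0
```

Emit:
carry_out([
  [0, [0, 0, 0], 0],
  [0, [0, 0, 0], 0],
  [0, [0, 0, 0], 0],
  [0, [0, 0, 0], 0],
  [0, [0, 0, -25], 0],
  [0, [0, 0, -40], 0],
  [0, [0, 0, -35], 0],
  [0, [0, 0, 0], 0],
])

```text
time: 11.15
tool_pos: [0.6409, 0.2514, 0.1443]
ee_rot: [3.128, 0.001, 1.916]
wrist_force: [1.7, 0.2, 0.3]
width: 0.0943
finger_force: 0.0
```

```bash
python3 - <<'E'
from h import *
go(.569,.030,.13,110)
E
```

```text
tool d mm [-183.9 -142.7   14.3] twist -0.2 q6 -0.3 | pos [0.6409 0.2514 0.1443] yaw 109.8 w 0.0943 t 11.15
```

Emit:
carry_out([
  [0, [-30, -24, 0], 0],
  [0, [-31, -24, 0], 0],
  [0, [-31, -24, 0], 0],
  [0, [-31, -24, 0], 0],
  [0, [-31, -23, 5], 0],
  [0, [-30, -22, 10], 0],
  [0, [0, 0, 0], 0],
  [0, [0, 0, 0], 0],
])

```text
time: 11.95
tool_pos: [0.5667, 0.029, 0.1205]
ee_rot: [-3.141, -0.001, 1.915]
wrist_force: [1.2, -0.3, -0.2]
width: 0.0941
finger_force: 0.0
```

```bash
python3 - <<'E'
from h import *
im=snap("side");R=np.zeros((384,512),np.uint8);R[150:330,100:300]=255
for z,k in((0.064,([105,130,50],[120,255,255])),(.064,([17,150,90],[32,255,255]))):
    for c in blobs(mask(im,*k)&R,60): (x,y),r=cv2.minEnclosingCircle((ray("side",c[:,0],z)*1000).astype(np.float32)); print(np.round([x,y,r],1),cv2.contourArea(c))
go(.569,.030,.038,110)
E
```

```text
[623.2 289.5  69.7] 1354.0
[678.6 117.2  55.6] 787.0
[568.3  38.1  38. ] 274.5
tool d mm [-0.4  1.8 83. ] twist -0.2 q6 -0.3 | pos [0.5672 0.0298 0.121 ] yaw 109.79 w 0.094 t 12.0
```

Emit:
carry_out([
  [0, [0, 2, 25], 0],
  [0, [0, 0, 30], 0],
  [0, [0, 0, 20], 0],
  [0, [0, 0, 8], 0],
  [255, [0, 0, 0], 0],
  [255, [0, 0, 0], 0],
  [255, [0, 0, 0], 0],
  [255, [0, 0, 0], 0],
])

```text
time: 12.8
tool_pos: [0.5701, 0.0301, 0.04]
ee_rot: [3.139, 0.001, 1.917]
wrist_force: [0.7, -0.9, 0.8]
width: 0.0653
finger_force: 1.2
```

Emit:
carry_out([
  [255, [0, 0, 0], 0],
  [255, [0, 0, 0], 0],
  [255, [0, 0, -30], 0],
  [255, [0, 0, -30], 0],
  [255, [0, 0, -10], 0],
  [255, [0, 0, 0], 0],
])

```text
time: 13.4
tool_pos: [0.57, 0.03, 0.1094]
ee_rot: [3.139, 0.001, 1.916]
wrist_force: [-0.0, 0.6, -5.2]
width: 0.0641
finger_force: 3.0
```

```bash
python3 - <<'E'
from h import *
go(.703,.0488,.1,110)
E
```

```text
tool d mm [-27.4 131.6   9.4] twist -0.2 q6 -0.28 | pos [0.57   0.03   0.1094] yaw 109.79 w 0.0641 t 13.4
```

Emit:
carry_out([
  [255, [0, 0, 0], 0],
  [255, [0, 0, 0], 0],
  [255, [0, 0, 0], 0],
  [255, [0, 0, 0], 0],
])

```text
time: 13.8
tool_pos: [0.5684, 0.0301, 0.1072]
ee_rot: [-3.14, -0.001, 1.916]
wrist_force: [-0.7, 0.5, -5.2]
width: 0.0637
finger_force: 30.0
```

```bash
python3 - <<'E'
from h import *
a=snap("side")[140:320,130:330]; cv2.imwrite("pics/c3.png",cv2.resize(a,(600,540)))
go(.703,.0488,.1,110)
E
```

```text
tool d mm [-27.9 132.8   7.5] twist -0.2 q6 -0.28 | pos [0.5686 0.0301 0.1075] yaw 109.8 w 0.0635 t 13.85
```

View pics/c3.png

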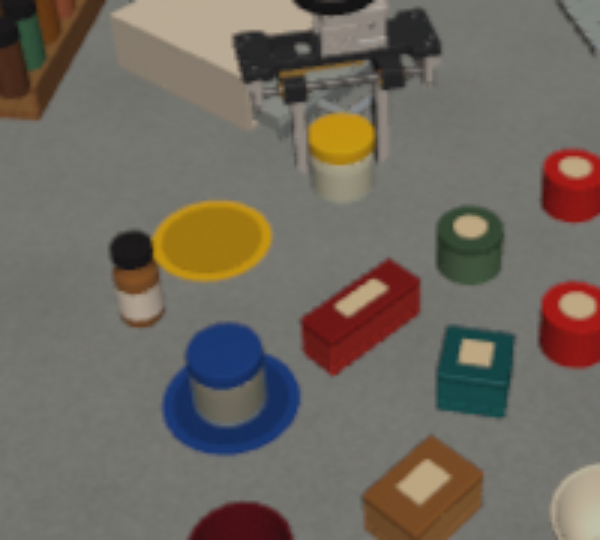

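Blue jar is on the blue mat. The yellow jar is still held upright, perhaps slipped a little, and the grip has recovered. I carry it over and lower it by force.

Emit:
carry_out([
  [255, [-7, 30, -5], 0],
  [255, [-7, 35, 0], 0],
  [255, [-7, 35, 0], 0],
  [255, [-7, 33, 0], 0],
  [255, [0, 0, 0], 0],
  [255, [0, 0, 0], 0],
])

```text
time: 14.45
tool_pos: [0.7034, 0.0488, 0.1117]
ee_rot: [-3.139, -0.001, 1.917]
wrist_force: [-0.3, -0.4, -5.4]
width: 0.0634
finger_force: 30.0
```

```bash
python3 - <<'E'
from h import *
go(.703,.0488,.05,110)
E
```

```text
tool d mm [ 0.1 -0.3 61.7] twist -0.2 q6 -0.28 | pos [0.7034 0.0488 0.1117] yaw 109.81 w 0.0634 t 14.45
```

Emit:
carry_out([
  [255, [0, 0, 25], 0],
  [255, [0, 0, 20], 0],
  [255, [0, 0, 10], 0],
  [255, [0, 0, 5], 0],
  [255, [0, 0, 0], 0],
  [255, [0, 0, 0], 0],
])

```text
time: 15.05
tool_pos: [0.7043, 0.0487, 0.0551]
ee_rot: [3.139, 0.001, 1.916]
wrist_force: [-0.0, 0.1, -4.3]
width: 0.0637
finger_force: 30.0
```

Emit:
carry_out([
  [255, [0, 0, 3], 0],
  [255, [0, 0, 0], 0],
])

```text
time: 15.25
tool_pos: [0.704, 0.0488, 0.0511]
ee_rot: [3.141, 0.0, 1.916]
wrist_force: [0.2, -0.2, -4.9]
width: 0.0637
finger_force: 30.0
```

Emit:
carry_out([
  [255, [0, 0, 3], 0],
  [255, [0, 0, 0], 0],
])

```text
time: 15.45
tool_pos: [0.7034, 0.0488, 0.047]
ee_rot: [-3.141, -0.0, 1.916]
wrist_force: [-1.0, -0.1, -4.4]
width: 0.0633
finger_force: 30.0
```

Emit:
carry_out([
  [255, [0, 0, 3], 0],
  [255, [0, 0, 0], 0],
])

```text
time: 15.65
tool_pos: [0.7033, 0.0488, 0.0437]
ee_rot: [-3.141, -0.0, 1.916]
wrist_force: [0.2, 0.9, -5.6]
width: 0.0637
finger_force: 30.0
```

Emit:
carry_out([
  [255, [0, 0, 2], 0],
  [255, [0, 0, 0], 0],
])

```text
time: 15.85
tool_pos: [0.7035, 0.0488, 0.042]
ee_rot: [-3.141, -0.0, 1.916]
wrist_force: [-0.5, 1.6, -6.1]
width: 0.0638
finger_force: 30.0
```

Emit:
carry_out([
  [255, [0, 0, 2], 0],
  [255, [0, 0, 0], 0],
])

```text
time: 16.05
tool_pos: [0.7038, 0.0488, 0.0405]
ee_rot: [3.141, 0.0, 1.916]
wrist_force: [0.4, 0.1, -3.5]
width: 0.0636
finger_force: 30.0
```

Emit:
carry_out([
  [255, [0, 0, 1], 0],
  [0, [0, 0, 0], 0],
  [0, [0, 0, 0], 0],
  [0, [0, 0, 0], 0],
  [0, [0, 0, 0], 0],
  [0, [0, 0, -25], 0],
  [0, [0, 0, -45], 0],
  [0, [0, 0, -45], 0],
])

```text
time: 16.85
tool_pos: [0.7029, 0.0487, 0.1545]
ee_rot: [-3.139, -0.001, 1.916]
wrist_force: [0.3, 0.7, 0.9]
width: 0.0939
finger_force: 0.0
```

Emit:
carry_out([
  [130, [36, -34, 0], 0],
  [130, [36, -34, 0], 0],
  [130, [36, -34, 0], 0],
  [130, [20, -30, 0], 0],
  [130, [0, 0, 0], 0],
])

```text
time: 17.35
tool_pos: [0.532, 0.126, 0.1545]
ee_rot: [-3.14, -0.001, 1.919]
wrist_force: [-0.1, 0.7, -0.2]
width: 0.0572
finger_force: 0.0
```

```bash
python3 - <<'E'
from h import *
im=snap("top","t4"); snap("side","s4")
cv2.imwrite("pics/c4.png",cv2.resize(im[75:235,170:410],(780,520),interpolation=cv2.INTER_CUBIC))
go(.5,.1,.2,110)
E
```

```text
tool d mm [-10.9 -42.4 -44.8] twist -0.2 q6 -0.15 | pos [0.5362 0.1247 0.1552] yaw 109.85 w 0.05 t 17.45
```

View pics/c4.png

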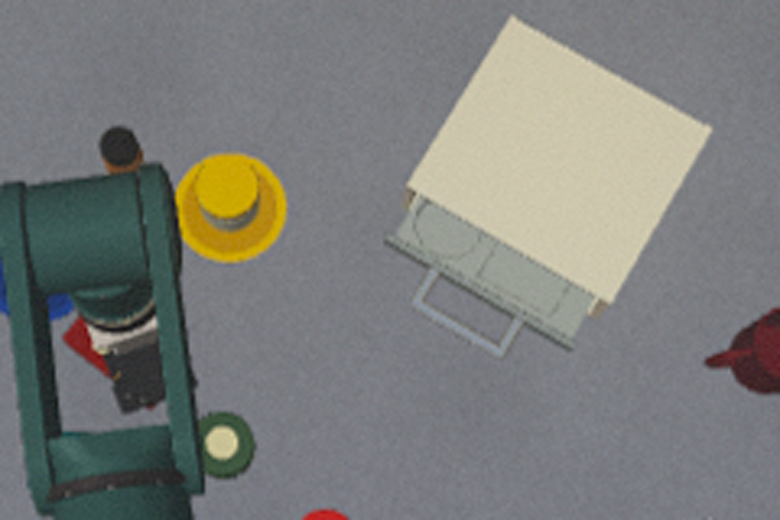

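Yellow jar sits on the yellow mat. The handle bar's ends in the crop are about (415,301) and (503,354), the front panel edge runs (387,241)–(573,349), and the roof corners are (513,15), (711,128), (611,303) and (411,185).

```bash
python3 - <<'E'
from h import *
f=lambda u,v:(170+(u+.5)/3.25-.5,75+(v+.5)/3.25-.5)
H=ray("top",[f(415,301),f(503,354)],.024)*1e3; P=ray("top",[f(387,241),f(573,349)],.028)*1e3; R=ray("top",[f(513,15),f(711,128),f(611,303),f(411,185)],.072)*1e3
a=lambda d:np.degrees(np.arctan2(d[1],d[0])).round(1)
print("handle",H.round(),H.mean(0).round(1),np.linalg.norm(H[0]-H[1]).round(),a(H[0]-H[1]))
print("panel",P.round(),P.mean(0).round(1),np.linalg.norm(P[0]-P[1]).round(),a(P[0]-P[1]))
print("roof",R.round(),R.mean(0).round(1),[ (np.linalg.norm(R[i]-R[i-3]).round(),a(R[i]-R[i-3])) for i in range(4)])
im=cv2.imread("pics/s4.png"); cv2.imwrite("pics/c5.png",cv2.resize(im[110:200,150:290],(784,504),interpolation=cv2.INTER_CUBIC))
E
```

```text
handle [[ 594. -142.]
 [ 537. -231.]] [ 565.6 -186.7] 105.0 57.5
panel [[ 657. -115.]
 [ 541. -302.]] [ 599.  -208.3] 220.0 58.3
roof [[ 885. -247.]
 [ 760. -444.]
 [ 579. -333.]
 [ 703. -137.]] [ 731.6 -290.1] [(np.float64(233.0), np.float64(57.7)), (np.float64(213.0), np.float64(-31.4)), (np.float64(232.0), np.float64(-122.4)), (np.float64(213.0), np.float64(148.9))]
```

View pics/c5.png

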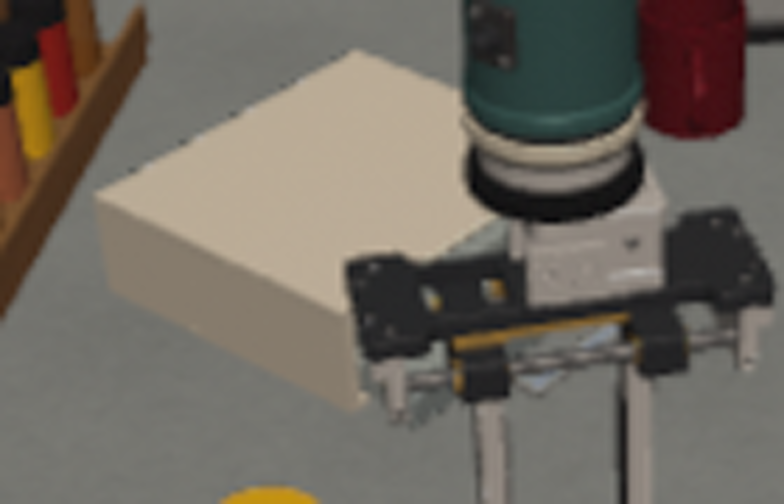

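Emit:
carry_out([
  [160, [0, 0, 0], 8],
  [160, [0, 0, 0], 8],
  [160, [0, 0, 0], 8],
  [160, [0, 0, 0], 8],
  [160, [0, 0, 0], 8],
  [160, [0, 0, 0], 8],
  [160, [0, 0, 0], 4],
  [160, [0, 0, 0], 0],
])

```text
time: 18.25
tool_pos: [0.5379, 0.1237, 0.1546]
ee_rot: [3.141, -0.001, 1.008]
wrist_force: [0.0, 0.6, -0.1]
width: 0.0351
finger_force: 0.0
```

```bash
python3 - <<'E'
from h import *
go(.564,-.1877,.08,58); go(.564,-.1877,.019,58)
E
```

```text
tool d mm [-249.4  188.3   74.6] twist -0.3 q6 0.24 | pos [0.5379 0.1237 0.1546] yaw 57.74 w 0.0351 t 18.25
tool d mm [-249.4  188.3  135.6] twist -0.3 q6 0.24 | pos [0.5379 0.1237 0.1546] yaw 57.74 w 0.0351 t 18.25
```

Emit:
carry_out([
  [160, [-35, 26, 0], 0],
  [160, [-36, 27, 0], 0],
  [160, [-36, 27, 5], 0],
  [160, [-36, 27, 10], 0],
  [160, [-36, 27, 20], 0],
  [160, [-36, 27, 20], 0],
  [160, [-34, 27, 20], 0],
  [160, [0, 0, 0], 0],
])

```text
time: 19.05
tool_pos: [0.5611, -0.1919, 0.0755]
ee_rot: [-3.137, 0.003, 1.003]
wrist_force: [-1.1, 0.8, 0.0]
width: 0.0351
finger_force: 0.0
```

```bash
python3 - <<'E'
from h import *
robot.snapshot("top");go(.564,-.1877,.019,58)
E
```

```text
tool d mm [ 2.5  1.  58.1] twist -0.4 q6 0.24 | pos [ 0.5618 -0.1893  0.0771] yaw 57.59 w 0.0346 t 19.1
```

Emit:
carry_out([
  [160, [1, 1, 20], 0],
  [160, [0, 0, 20], 0],
  [160, [0, 0, 12], 0],
  [160, [0, 0, 4], 0],
  [255, [0, 0, 0], 0],
  [255, [0, 0, 0], 0],
  [255, [0, 0, 0], 0],
  [255, [0, 0, 0], 0],
])

```text
time: 19.9
tool_pos: [0.5647, -0.1863, 0.0248]
ee_rot: [3.139, -0.001, 1.009]
wrist_force: [-1.1, -0.1, 2.5]
width: 0.0109
finger_force: 30.0
```

```bash
python3 - <<'E'
from h import *
o=robot.get_obs();print(o)
E
```

```text
{'time': 19.9, 'joint_positions': array([-4.14103303e-01,  2.97206513e-01,  1.52208330e+00,  2.81563463e-04,
        1.32012257e+00,  1.47577321e-01]), 'qvel': array([-1.68712792e-03, -3.19651870e-04, -4.67098079e-05,  3.67339184e-03,
       -1.23384279e-03, -1.43284846e-03]), 'joint_torque': array([-2.24706125e-01, -3.88495731e+01, -2.66235459e+01, -3.73417244e-02,
       -5.57622942e-02,  3.49026674e-02]), 'tool_pos': array([ 0.56468708, -0.18626439,  0.02475117]), 'ee_rot': array([ 3.13947622e+00, -5.90539021e-04,  1.00904678e+00]), 'wrist_force': array([-1.06997486, -0.14094975,  2.4931882 ]), 'wrist_torque': array([0.03993161, 0.07510365, 0.07042822]), 'finger_force': 30.00012069940567, 'width': 0.010948413892869482}
```

Emit:
carry_out([
  [255, [0, -10, 0], 0],
  [255, [0, -20, 0], 0],
  [255, [0, -20, 0], 0],
  [255, [0, -20, 0], 0],
  [255, [0, -20, 0], 0],
  [255, [0, -20, 0], 0],
  [255, [0, -10, 0], 0],
  [255, [0, 0, 0], 0],
])

```text
time: 20.7
tool_pos: [0.4612, -0.1217, 0.0247]
ee_rot: [3.141, 0.0, 1.009]
wrist_force: [-2.2, 0.4, 5.5]
width: 0.0114
finger_force: 30.0
```

Emit:
carry_out([
  [255, [0, -6, 0], 0],
  [255, [0, -6, 0], 0],
  [255, [0, -4, 0], 0],
  [255, [0, 0, 0], 0],
])

```text
time: 21.1
tool_pos: [0.449, -0.114, 0.0246]
ee_rot: [3.14, 0.0, 1.009]
wrist_force: [-1.1, -1.8, 7.8]
width: 0.0114
finger_force: 30.0
```

Emit:
carry_out([
  [255, [0, -4, 0], 0],
  [255, [0, -4, 0], 0],
  [255, [0, 0, 0], 0],
])

```text
time: 21.4
tool_pos: [0.4423, -0.1099, 0.0246]
ee_rot: [3.14, 0.001, 1.009]
wrist_force: [-0.6, -1.5, 7.4]
width: 0.0107
finger_force: 30.0
```

Emit:
carry_out([
  [255, [0, -3, 0], 0],
  [255, [0, -2, 0], 0],
  [255, [0, 0, 0], 0],
])

```text
time: 21.7
tool_pos: [0.4399, -0.1084, 0.0247]
ee_rot: [3.135, 0.0, 1.009]
wrist_force: [4.4, -5.1, 2.4]
width: 0.0111
finger_force: 30.0
```

Emit:
carry_out([
  [255, [0, -3, 0], 0],
  [255, [0, -2, 0], 0],
  [255, [0, 0, 0], 0],
])

```text
time: 22.0
tool_pos: [0.4398, -0.1083, 0.0248]
ee_rot: [3.123, -0.0, 1.008]
wrist_force: [14.8, -11.0, -9.5]
width: 0.0116
finger_force: 30.0
```

Emit:
carry_out([
  [255, [0, -3, 0], 0],
  [255, [0, -2, 0], 0],
  [255, [0, 0, 0], 0],
])

```text
time: 22.3
tool_pos: [0.4397, -0.1082, 0.025]
ee_rot: [3.112, -0.001, 1.008]
wrist_force: [26.8, -17.8, -20.9]
width: 0.0112
finger_force: 30.0
```

Emit:
carry_out([
  [255, [0, 7, 0], 0],
  [255, [0, 5, 0], 0],
  [160, [0, 0, 0], 0],
  [160, [0, 0, 0], 0],
  [160, [0, 0, 0], 0],
  [160, [0, 0, -20], 0],
  [160, [0, 0, -40], 0],
  [160, [0, 0, -50], 0],
])

```text
time: 23.1
tool_pos: [0.4369, -0.1065, 0.1316]
ee_rot: [-3.134, 0.001, 1.009]
wrist_force: [1.3, -0.9, 0.4]
width: 0.035
finger_force: 0.0
```

Emit:
carry_out([
  [0, [30, -35, -15], 0],
  [0, [30, -35, -15], 0],
  [0, [30, -35, 0], 0],
  [0, [30, -35, 0], 0],
  [0, [30, -30, 0], 0],
  [0, [0, 0, 0], 0],
  [0, [0, 0, 0], 0],
  [0, [0, 0, 0], 0],
])

```text
time: 23.9
tool_pos: [0.3754, 0.109, 0.163]
ee_rot: [-3.141, 0.001, 1.008]
wrist_force: [0.8, -0.1, -0.3]
width: 0.0936
finger_force: 0.0
```

```bash
python3 - <<'E'
from h import *
im=snap("top","t6"); s=snap("side","s6")
a=cv2.resize(im[110:270,215:375],(520,520),interpolation=cv2.INTER_CUBIC);
cv2.imwrite("pics/c6.png",a)
cv2.imwrite("pics/c7.png",cv2.resize(s[120:240,180:340],(800,600),interpolation=cv2.INTER_CUBIC))
print(robot.get_obs()["tool_pos"])
E
```

```text
[0.37575505 0.10857829 0.16313792]
```

View pics/c6.png

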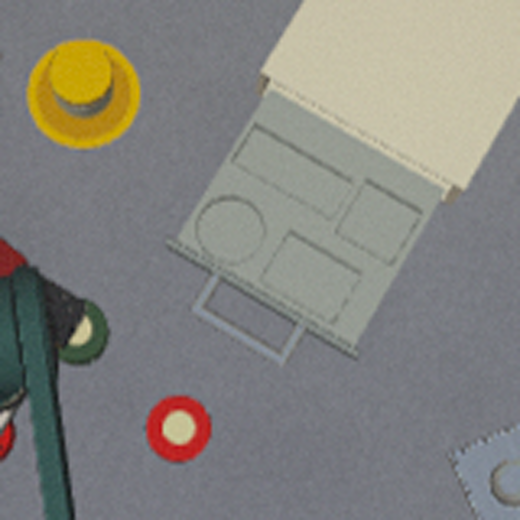

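View pics/c7.png

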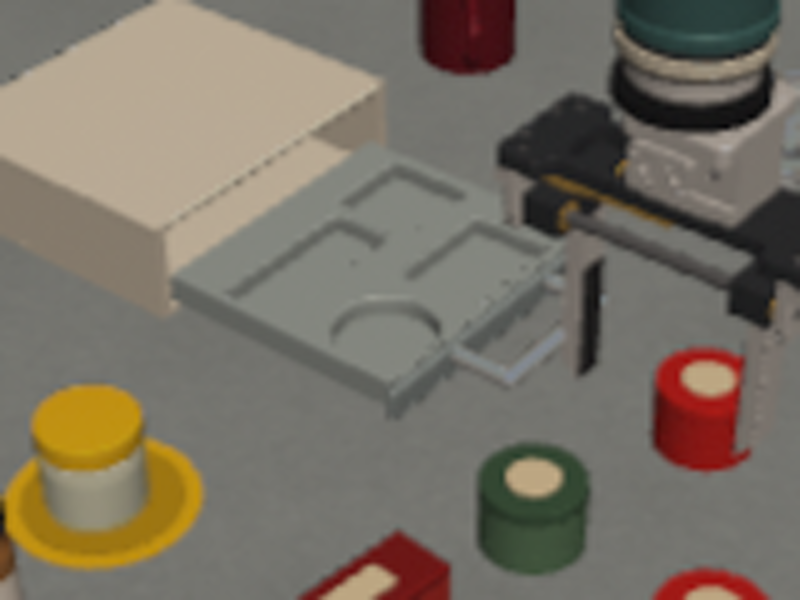

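Pockets are clear. In the top crop the round pocket is centred near (231,231), the slim corners are (257,126), (352,181) and (232,160), and the square corners are (369,181), (423,212), (388,262) and (336,232). The panel runs (167,242)–(357,355) and the handle (194,307)–(285,362). The side crop shows the tray out too.

```bash
python3 - <<'E'
from h import *
ang=np.radians(-32); X=np.array([np.cos(ang),np.sin(ang)]); Y=np.array([-X[1],X[0]])
O=np.array([439.7,-108.3])  # bar (x exact along X)
f=lambda n,u,v:((215+(u+.5)/3.25-.5,110+(v+.5)/3.25-.5) if n=="top" else (180+(u+.5)/5-.5,120+(v+.5)/5-.5))
def S(n,name,z,*p):
    Q=ray(n,[f(n,*q) for q in p],z)*1e3; L=np.c_[(Q-O)@X,(Q-O)@Y]; print(n,name,L.round(1).tolist(),"mean",L.mean(0).round(1),"world",Q.mean(0).round(1))
S("top","panel ends",.028,(167,242),(357,355)); S("top","handle",.024,(194,307),(285,362))
S("top","slim",.026,(257,126),(352,181),(330,217),(232,160)); S("top","sq",.026,(369,181),(423,212),(388,262),(336,232))
S("top","obl",.026,(288,233),(361,272),(337,322),(263,270)); S("top","rnd",.026,(195,231),(267,231),(231,195),(231,267))
S("side","rnd",.026,(386,319)); S("side","sq corner (far)",.026,(397,165)); S("side","slim corner",.026,(340,220)); S("side","obl corner",.026,(476,224)); S("side","panel+y",.028,(390,388)); S("side","tray edges y+/housing",.026,(175,285))
# refine with edges: dark wall lines in the top picture
im=cv2.imread("pics/t6.png"); print(im[165:200,275:300,1].shape)
E
```

```text
top panel ends [[44.3, 112.0], [45.0, -111.0]] mean [44.6  0.5] world [ 477.8 -131.5]
top handle [[1.8, 54.1], [1.7, -53.0]] mean [1.8 0.5] world [ 441.5 -108.8]
top slim [[198.1, 96.2], [198.6, -17.0], [154.1, -16.7], [153.4, 99.7]] mean [176.   40.6] world [ 610.5 -167.2]
top sq [[207.8, -32.0], [208.3, -95.4], [144.3, -90.6], [143.7, -29.8]] mean [176.  -61.9] world [ 556.1 -254.1]
top obl [[117.2, 11.5], [121.0, -72.3], [63.8, -77.2], [70.8, 13.8]] mean [ 93.2 -31.1] world [ 502.3 -184. ]
top rnd [[69.4, 93.7], [107.8, 30.9], [121.0, 81.6], [56.5, 43.1]] mean [88.7 62.3] world [ 547.9 -102.4]
side rnd [[94.8, 53.5]] mean [94.8 53.5] world [ 548.4 -113.2]
side sq corner (far) [[203.0, -93.2]] mean [203.  -93.2] world [ 562.5 -294.9]
side slim corner [[190.7, -15.1]] mean [190.7 -15.1] world [ 593.4 -222.2]
side obl corner [[113.9, -68.2]] mean [113.9 -68.2] world [ 500.2 -226.5]
side panel+y [[46.7, 109.0]] mean [ 46.7 109. ] world [537.1 -40.6]
side tray edges y+/housing [[228.2, 109.7]] mean [228.2 109.7] world [ 691.3 -136.2]
(35, 25)
```

```bash
cat > prof.py <<'E'
from h import *
ang=np.radians(-32); X=np.array([np.cos(ang),np.sin(ang)]); Y=np.array([-X[1],X[0]]); O=np.array([439.7,-108.3])
def prof(im,n,axis,center,lo,hi,half,z):
    """mean grey along tray axis ('X'/'Y') from lo..hi, averaged over +-half at other-axis=center"""
    t=np.arange(lo,hi,.5); w=np.arange(-half,half+.1,1.)
    out=[]
    for a in t:
        L=np.c_[np.full_like(w,a),center+w] if axis=="X" else np.c_[center+w,np.full_like(w,a)]
        Wp=(O+L[:,:1]*X+L[:,1:]*Y)/1e3
        out.append(np.array([proj(n,[*p,z]) for p in Wp]))
    m=np.array(out,np.float32); v=cv2.remap(cv2.GaussianBlur(im[:,:,1],(3,3),0).astype(np.float32),m[...,0],m[...,1],cv2.INTER_CUBIC).mean(1)
    return t,v
def ext(t,v):
    from scipy.signal import find_peaks
    r=[]
    k,_=find_peaks(-v,prominence=4); r+=[("dark",t[i],round(float(v[i]))) for i in k]
    return r
if __name__=="__main__":
    for n in("top","side"):
        im=cv2.imread(f"pics/{n[0]}6.png")
        for nm,ax,c,lo,hi,h in(("slimX","X",40,135,215,40),("sqX","X",-62,130,225,22),("slimY","Y",175,-28,108,14),("sqY","Y",175,-110,-22,22),("oblX","X",-31,48,135,28),("oblY","Y",90,-88,22,18),("rndX","X",62,45,135,5),("rndY","Y",89,18,108,5)):
            t,v=prof(im,n,ax,c,lo,hi,h,.026); print(n,nm,ext(t,v)); print("   ",v[::6].round().astype(int).tolist())
E
python3 prof.py
```

```text
Traceback (most recent call last):
  File "prof.py", line 22, in <module>
    t,v=prof(im,n,ax,c,lo,hi,h,.026); print(n,nm,ext(t,v)); print("   ",v[::6].round().astype(int).tolist())
        ~~~~^^^^^^^^^^^^^^^^^^^^^^^^
  File "prof.py", line 10, in prof
    out.append(np.array([proj(n,[*p,z]) for p in Wp]))
                         ~~~~^^^^^^^^^^
  File "h.py", line 11, in proj
    f,cx,cy,T=cam(n); q=T[:3,:3].T@(np.asarray(p,float)-T[:3,3]); return f*q[:2]/q[2]+[cx,cy]
              ~~~^^^
  File "h.py", line 5, in cam
    c=robot.get_calibration(n); return 192/np.tan(np.radians(c["vfov"]/2)),c["cx"],c["cy"],c["T"]
ValueError: time passes only in moves, steps and waits
```

```bash
sed -i 's/^def cam(n):/import functools\n@functools.lru_cache\ndef cam(n):/' h.py; python3 prof.py
```

```text
top slimX [('dark', np.float64(152.5), 147), ('dark', np.float64(198.0), 132)]
    [154, 154, 154, 154, 153, 149, 147, 150, 154, 155, 154, 154, 154, 155, 155, 154, 154, 155, 155, 152, 141, 132, 139, 150, 155, 155, 154]
top sqX [('dark', np.float64(144.0), 146), ('dark', np.float64(207.5), 131)]
    [155, 155, 155, 152, 147, 146, 151, 155, 155, 155, 154, 154, 154, 154, 155, 154, 154, 155, 154, 155, 155, 155, 155, 155, 149, 136, 132, 142, 153, 156, 156, 156]
top slimY [('dark', np.float64(99.5), 136)]
    [147, 151, 152, 152, 154, 155, 155, 154, 155, 156, 155, 155, 155, 155, 155, 154, 154, 154, 155, 155, 155, 155, 155, 155, 155, 154, 154, 154, 154, 154, 154, 154, 154, 154, 154, 154, 154, 154, 154, 154, 154, 148, 138, 138, 143, 135]
top sqY [('dark', np.float64(-94.5), 144), ('dark', np.float64(-29.0), 147)]
    [125, 128, 139, 150, 149, 144, 147, 153, 154, 154, 154, 154, 154, 155, 155, 155, 154, 155, 155, 155, 155, 155, 154, 154, 155, 154, 150, 147, 149, 152]
top oblX [('dark', np.float64(120.0), 134)]
    [133, 137, 145, 148, 147, 150, 154, 155, 155, 155, 155, 155, 154, 154, 154, 154,
[... 1765 characters left out ...]
3, 133, 132, 130, 124, 116, 109, 111, 118, 127, 132, 134, 134, 134]
side oblY [('dark', np.float64(-66.5), 102)]
    [92, 107, 117, 121, 119, 113, 106, 102, 104, 111, 120, 127, 131, 132, 132, 132, 132, 132, 132, 132, 132, 132, 132, 132, 132, 132, 132, 132, 132, 132, 132, 132, 132, 133, 133, 134, 134]
side rndX [('dark', np.float64(115.5), 112)]
    [117, 121, 123, 127, 131, 133, 134, 134, 134, 134, 134, 134, 134, 134, 134, 134, 134, 134, 133, 131, 128, 123, 117, 113, 113, 119, 128, 134, 134, 134]
side rndY [('dark', np.float64(36.0), 108)]
    [134, 133, 130, 124, 115, 109, 108, 110, 116, 123, 128, 132, 133, 134, 134, 134, 134, 134, 134, 134, 134, 134, 134, 134, 134, 134, 134, 132, 125, 115]
```

```bash
python3 - <<'E'
from h import *; from prof import *
for k,a,b in(("slim",174.7,40.7),("sq",174.7,-62.7),("obl",88.7,-31.6),("rnd",88.7,63.4)): print(k,(O+a*X+b*Y).round(1))
im=cv2.imread("pics/t6.png"); print([ (x,round(float(y))) for x,y in zip(*prof(im,"top","X",0,-14,16,25,.024))][::4])
go(.5354,.1609,.13,51.4)
E
```

```text
slim [ 609.4 -166.4]
sq [ 554.6 -254. ]
obl [ 498.2 -182.1]
rnd [ 548.5 -101.5]
[(np.float64(-14.0), 122), (np.float64(-12.0), 122), (np.float64(-10.0), 121), (np.float64(-8.0), 120), (np.float64(-6.0), 121), (np.float64(-4.0), 126), (np.float64(-2.0), 133), (np.float64(0.0), 139), (np.float64(2.0), 139), (np.float64(4.0), 133), (np.float64(6.0), 123), (np.float64(8.0), 116), (np.float64(10.0), 114), (np.float64(12.0), 117), (np.float64(14.0), 120)]
tool d mm [129.6 106.9  33.1] twist 6.3 q6 0.97 | pos [0.3758 0.1086 0.1631] yaw 57.66 w 0.0939 t 24.0
```

Emit:
carry_out([
  [0, [0, 0, 0], 6.3],
  [0, [0, 0, 0], 0],
])

```text
time: 24.2
tool_pos: [0.3759, 0.1086, 0.1633]
ee_rot: [-3.141, 0.0, 0.896]
wrist_force: [0.0, -0.5, -0.1]
width: 0.0942
finger_force: 0.0
```

```bash
python3 - <<'E'
from h import *
go(.5354,.1609,.13,51.4)
E
```

```text
tool d mm [140.5  91.9  33.3] twist -0.0 q6 0.97 | pos [0.3759 0.1086 0.1633] yaw 51.35 w 0.0942 t 24.2
```

Emit:
carry_out([
  [0, [35, 23, 0], 0],
  [0, [35, 23, 0], 0],
  [0, [35, 23, 15], 0],
  [0, [35.5, 23, 18], 0],
  [0, [0, 0, 0], 0],
  [0, [0, 0, 0], 0],
])

```text
time: 24.8
tool_pos: [0.5348, 0.1615, 0.1283]
ee_rot: [-3.138, 0.004, 0.899]
wrist_force: [0.4, 0.0, -0.1]
width: 0.0939
finger_force: 0.0
```

```bash
python3 - <<'E'
from h import *
go(.5354,.1609,.032,51.4)
E
```

```text
tool d mm [-0.1  0.8 96.3] twist 0.1 q6 0.97 | pos [0.5348 0.1615 0.1283] yaw 51.51 w 0.0939 t 24.8
```

Emit:
carry_out([
  [0, [0, 1, 25], 0],
  [0, [0, 0, 25], 0],
  [0, [0, 0, 25], 0],
  [0, [0, 0, 15], 0],
  [0, [0, 0, 6], 0],
  [0, [0, 0, 0], 0],
  [0, [0, 0, 0], 0],
])

```text
time: 25.5
tool_pos: [0.5367, 0.1619, 0.0362]
ee_rot: [3.14, -0.002, 0.899]
wrist_force: [0.5, 0.2, 0.5]
width: 0.0942
finger_force: 0.0
```

Emit:
carry_out([
  [255, [0, 0, 0], 0],
  [255, [0, 0, 0], 0],
  [255, [0, 0, 0], 0],
  [255, [0, 0, 0], 0],
  [255, [0, 0, 0], 0],
  [255, [0, 0, 0], 0],
  [255, [0, 0, 0], 0],
  [255, [0, 0, 0], 0],
])

```text
time: 26.3
tool_pos: [0.5357, 0.1619, 0.0344]
ee_rot: [-3.141, 0.0, 0.899]
wrist_force: [0.7, -0.3, 0.6]
width: 0.0419
finger_force: 30.0
```

Emit:
carry_out([
  [255, [0, 0, -20], 0],
  [255, [0, 0, -25], 0],
  [255, [0, 0, -25], 0],
  [255, [0, 0, 0], -6.5],
  [255, [0, 0, 0], 0],
  [255, [0, 0, 0], 0],
])

```text
time: 26.9
tool_pos: [0.5352, 0.1617, 0.1036]
ee_rot: [-3.14, 0.001, 1.01]
wrist_force: [-0.1, -0.1, -1.5]
width: 0.0419
finger_force: 30.0
```

```bash
python3 - <<'E'
from h import *
go(.6097,-.1666,.08,58)
E
```

```text
tool d mm [-238.4  237.7   23.6] twist -0.1 q6 0.29 | pos [0.5352 0.1617 0.1036] yaw 57.88 w 0.0419 t 26.9
```

Emit:
carry_out([
  [255, [-28, 28, 0], 0],
  [255, [-30, 30, 0], 0],
  [255, [-30, 30, 0], 0],
  [255, [-30, 30, 0], 0],
  [255, [-30, 30, 0], 0],
  [255, [-30, 30, 0], 0],
  [255, [-30, 30, 0], 0],
  [255, [-30, 30, 0], 0],
])

```text
time: 27.7
tool_pos: [0.6109, -0.1676, 0.1029]
ee_rot: [-3.139, 0.0, 1.01]
wrist_force: [0.5, -0.2, 0.0]
width: 0.0421
finger_force: 30.0
```

Emit:
carry_out([
  [255, [0, 0, 12], 0],
  [255, [0, 0, 12], 0],
  [255, [0, 0, 0], 0],
  [255, [0, 0, 0], 0],
  [255, [0, 0, 0], 0],
])

```text
time: 28.2
tool_pos: [0.6117, -0.1648, 0.0808]
ee_rot: [3.141, -0.0, 1.014]
wrist_force: [-0.0, -0.4, -0.7]
width: 0.0418
finger_force: 30.0
```

```bash
python3 - <<'E'
from h import *
go(.6097,-.1666,.063,58)
E
```

```text
tool d mm [-2.5 -0.7 17.8] twist 0.1 q6 0.29 | pos [ 0.6117 -0.1648  0.0808] yaw 58.09 w 0.0418 t 28.2
```

Emit:
carry_out([
  [255, [-2.5, -0.5, 9], 0],
  [255, [0, 0, 8], 0],
  [255, [0, 0, 0], 0],
  [255, [0, 0, 0], 0],
  [255, [0, 0, 0], 0],
])

```text
time: 28.7
tool_pos: [0.6099, -0.1681, 0.0636]
ee_rot: [3.141, -0.0, 1.012]
wrist_force: [-0.0, 0.3, -1.2]
width: 0.0418
finger_force: 30.0
```

```bash
python3 - <<'E'
from h import *
go(.6097,-.1666,.0465,58)
E
```

```text
tool d mm [ 1.1 -1.  17.1] twist -0.0 q6 0.29 | pos [ 0.6099 -0.1681  0.0636] yaw 58.0 w 0.0418 t 28.7
```

Emit:
carry_out([
  [255, [0.8, -0.8, 4], 0],
  [255, [0, 0, 3], 0],
  [255, [0, 0, 0], 0],
  [255, [0, 0, 0], 0],
])

```text
time: 29.1
tool_pos: [0.6094, -0.1669, 0.0562]
ee_rot: [-3.141, -0.0, 1.012]
wrist_force: [0.0, -0.0, -1.1]
width: 0.0418
finger_force: 30.0
```

Emit:
carry_out([
  [255, [0, 0, 4], 0],
  [255, [0, 0, 3], 0],
  [255, [0, 0, 0], 0],
  [255, [0, 0, 0], 0],
])

```text
time: 29.5
tool_pos: [0.6094, -0.1669, 0.0492]
ee_rot: [-3.141, 0.0, 1.012]
wrist_force: [-0.3, -0.6, -1.1]
width: 0.0416
finger_force: 30.0
```

Emit:
carry_out([
  [255, [0, 0, 2], 0],
  [255, [0, 0, 0.7], 0],
  [255, [0, 0, 0], 0],
  [105, [0, 0, 0], 0],
  [105, [0, 0, 0], 0],
  [105, [0, 0, 0], 0],
  [105, [0, 0, 0], 0],
])

```text
time: 30.2
tool_pos: [0.6097, -0.1669, 0.047]
ee_rot: [3.141, -0.0, 1.012]
wrist_force: [0.2, 0.2, 0.2]
width: 0.0551
finger_force: 0.0
```

Emit:
carry_out([
  [105, [0, 0, -10], 0],
  [105, [0, 0, -25], 0],
  [105, [0, 0, -30], 0],
  [105, [0, 0, -30], 0],
  [0, [28, -28, 0], 0],
  [0, [30, -30, 0], 0],
  [0, [30, -30, 0], 0],
  [0, [30, -30, 0], 0],
])

```text
time: 31.0
tool_pos: [0.5718, -0.003, 0.143]
ee_rot: [3.14, -0.001, 1.012]
wrist_force: [0.9, -0.4, 0.3]
width: 0.0837
finger_force: 0.0
```

```bash
python3 - <<'E'
from h import *
go(.4284,.217,.13,86.2); go(.4607,.3555,.13,54)
E
```

```text
tool d mm [ 110.5 -238.2   13. ] twist -28.2 q6 0.54 | pos [ 0.5718 -0.003   0.143 ] yaw 57.97 w 0.0837 t 31.0
tool d mm [ 245.  -284.3   13. ] twist 4.0 q6 1.29 | pos [ 0.5718 -0.003   0.143 ] yaw 57.97 w 0.0837 t 31.0
```

Square next. I turn first, then travel.

Emit:
carry_out([
  [0, [18, -40, 0], 0],
  [0, [18, -40, 0], 0],
  [0, [18, -40, 0], 0],
  [0, [18, -40, 0], 0],
  [0, [18, -40, 0], 0],
  [0, [18, -36, 0], 0],
])

```text
time: 31.6
tool_pos: [0.4279, 0.2138, 0.143]
ee_rot: [3.141, -0.002, 1.012]
wrist_force: [1.1, 0.0, -0.5]
width: 0.0938
finger_force: 0.0
```

Emit:
carry_out([
  [0, [0, 0, 0], -7],
  [0, [0, 0, 0], -7],
  [0, [0, 0, 0], -7],
  [0, [0, 0, 0], -7],
  [0, [0, 0, 0], 0],
])

```text
time: 32.1
tool_pos: [0.4292, 0.2125, 0.1427]
ee_rot: [3.14, -0.001, 1.501]
wrist_force: [0.3, 0.4, 0.9]
width: 0.0937
finger_force: 0.0
```

```bash
python3 - <<'E'
from h import *
go(.4284,.217,.034,86.2)
E
```

```text
tool d mm [  4.4  -1.2 108.7] twist -0.2 q6 0.54 | pos [0.4292 0.2125 0.1427] yaw 86.0 w 0.0937 t 32.1
```

Emit:
carry_out([
  [0, [4.5, -1, 25], 0],
  [0, [0, 0, 25], 0],
  [0, [0, 0, 25], 0],
  [0, [0, 0, 20], 0],
  [0, [0, 0, 10], 0],
  [0, [0, 0, 3], 0],
  [0, [0, 0, 0], 0],
  [0, [0, 0, 0], 0],
])

```text
time: 32.9
tool_pos: [0.4294, 0.2172, 0.0351]
ee_rot: [3.139, -0.001, 1.5]
wrist_force: [0.9, 0.1, 0.3]
width: 0.094
finger_force: 0.0
```

```bash
python3 - <<'E'
from h import *
go(.4284,.217,.034,86.2)
E
```

```text
tool d mm [-0.3 -1.   1.1] twist -0.2 q6 0.54 | pos [0.4294 0.2172 0.0351] yaw 85.97 w 0.094 t 32.9
```

Emit:
carry_out([
  [255, [0, 0, 0], 0],
  [255, [0, 0, 0], 0],
  [255, [0, 0, 0], 0],
  [255, [0, 0, 0], 0],
  [255, [0, 0, 0], 0],
  [255, [0, 0, 0], 0],
  [255, [0, 0, 0], 0],
])

```text
time: 33.6
tool_pos: [0.4283, 0.2169, 0.0339]
ee_rot: [-3.141, -0.0, 1.501]
wrist_force: [-0.9, 0.9, 2.0]
width: 0.06
finger_force: 30.0
```

Emit:
carry_out([
  [255, [0, 0, -20], 0],
  [255, [0, 0, -25], 0],
  [255, [0, 0, -25], 0],
  [255, [0, 0, 0], 7],
  [255, [0, 0, 0], 7],
  [255, [0, 0, 0], 7],
  [255, [0, 0, 0], 7],
  [255, [0, 0, 0], 0],
])

```text
time: 34.4
tool_pos: [0.4281, 0.2167, 0.1031]
ee_rot: [-3.141, 0.001, 1.013]
wrist_force: [0.5, -0.4, -1.1]
width: 0.0592
finger_force: 30.0
```

```bash
python3 - <<'E'
from h import *
go(.5548,-.2542,.1,58)
E
```

```text
tool d mm [-332.3  357.     3.1] twist 0.0 q6 0.13 | pos [0.4281 0.2167 0.1031] yaw 58.01 w 0.0592 t 34.4
```

Emit:
carry_out([
  [255, [-26, 28, 0], 0],
  [255, [-28, 30, 0], 0],
  [255, [-28, 30, 0], 0],
  [255, [-28, 30, 0], 0],
  [255, [-28, 30, 0], 0],
  [255, [-28, 30, 0], 0],
  [255, [-28, 30, 0], 0],
  [255, [-28, 30, 0], 0],
])

```text
time: 35.2
tool_pos: [0.5126, -0.0991, 0.1033]
ee_rot: [-3.141, -0.0, 1.015]
wrist_force: [0.4, 0.5, -0.9]
width: 0.0594
finger_force: 30.0
```

Emit:
carry_out([
  [255, [-28, 30, 0], 0],
  [255, [-28, 30, 0], 0],
  [255, [-28, 30, 0], 0],
  [255, [-26, 29, 0], 0],
  [255, [0, 0, 12], 0],
  [255, [0, 0, 12], 0],
  [255, [0, 0, 0], 0],
  [255, [0, 0, 0], 0],
])

```text
time: 36.0
tool_pos: [0.5546, -0.2522, 0.0787]
ee_rot: [-3.139, -0.0, 1.015]
wrist_force: [0.2, 0.4, -0.4]
width: 0.06
finger_force: 30.0
```

```bash
python3 - <<'E'
from h import *
go(.5548,-.2542,.064,58)
E
```

```text
tool d mm [-1.6  1.3 14.7] twist 0.1 q6 0.13 | pos [ 0.5546 -0.2522  0.0787] yaw 58.13 w 0.06 t 36.0
```

Emit:
carry_out([
  [255, [-1.5, 1, 8], 0],
  [255, [0, 0, 7], 0],
  [255, [0, 0, 0], 0],
  [255, [0, 0, 0], 0],
  [255, [0, 0, 0], 0],
])

```text
time: 36.5
tool_pos: [0.5555, -0.2556, 0.0651]
ee_rot: [3.141, -0.0, 1.013]
wrist_force: [-0.6, -0.5, -2.5]
width: 0.0593
finger_force: 30.0
```

```bash
python3 - <<'E'
from h import *
go(.5548,-.2542,.046,58)
E
```

```text
tool d mm [ 0.8 -1.3 19.1] twist 0.0 q6 0.13 | pos [ 0.5555 -0.2556  0.0651] yaw 58.01 w 0.0593 t 36.5
```

Emit:
carry_out([
  [255, [0.8, -1.3, 4], 0],
  [255, [0, 0, 4], 0],
  [255, [0, 0, 0], 0],
  [255, [0, 0, 0], 0],
])

```text
time: 36.9
tool_pos: [0.5544, -0.2542, 0.0564]
ee_rot: [-3.141, -0.0, 1.012]
wrist_force: [-0.2, -0.5, -1.5]
width: 0.0598
finger_force: 30.0
```

Emit:
carry_out([
  [255, [0, 0, 4], 0],
  [255, [0, 0, 4], 0],
  [255, [0, 0, 0], 0],
  [255, [0, 0, 0], 0],
])

```text
time: 37.3
tool_pos: [0.5544, -0.2542, 0.0484]
ee_rot: [-3.141, -0.0, 1.012]
wrist_force: [0.3, 0.3, -2.1]
width: 0.0598
finger_force: 30.0
```

Emit:
carry_out([
  [255, [0, 0, 1.8], 0],
  [255, [0, 0, 0.5], 0],
  [255, [0, 0, 0], 0],
  [70, [0, 0, 0], 0],
  [70, [0, 0, 0], 0],
  [70, [0, 0, 0], 0],
  [70, [0, 0, 0], 0],
])

```text
time: 38.0
tool_pos: [0.5548, -0.2543, 0.0468]
ee_rot: [3.141, -0.0, 1.012]
wrist_force: [0.3, -0.2, -0.7]
width: 0.0682
finger_force: 0.0
```

Emit:
carry_out([
  [70, [0, 0, -10], 0],
  [70, [0, 0, -25], 0],
  [70, [0, 0, -30], 0],
  [70, [0, 0, -30], 0],
  [0, [28, -30, 0], 0],
  [0, [30, -34, 0], 0],
  [0, [30, -34, 0], 0],
  [0, [30, -34, 0], 0],
])

```text
time: 38.8
tool_pos: [0.5048, -0.0829, 0.1426]
ee_rot: [3.14, -0.001, 1.012]
wrist_force: [-0.2, 0.1, 0.5]
width: 0.0932
finger_force: 0.0
```

```bash
python3 - <<'E'
from h import *
go(.4452,.0549,.13,58); go(.4607,.3555,.13,54)
E
```

```text
tool d mm [  85.2 -123.6   12.6] twist -0.0 q6 0.68 | pos [ 0.5048 -0.0829  0.1426] yaw 57.96 w 0.0932 t 38.8
tool d mm [ 348.2 -269.9   12.6] twist 4.0 q6 1.29 | pos [ 0.5048 -0.0829  0.1426] yaw 57.96 w 0.0932 t 38.8
```

Emit:
carry_out([
  [0, [21, -30, 0], 0],
  [0, [21, -31, 0], 0],
  [0, [21, -31, 0], 0],
  [0, [21, -30, 12], 0],
  [0, [0, 0, 0], 0],
  [0, [0, 0, 0], 0],
  [0, [0, 0, 0], 0],
])

```text
time: 39.5
tool_pos: [0.4471, 0.0509, 0.1304]
ee_rot: [3.14, -0.001, 1.012]
wrist_force: [1.0, 0.2, -0.5]
width: 0.094
finger_force: 0.0
```

```bash
python3 - <<'E'
from h import *
go(.4452,.0549,.034,58)
E
```

```text
tool d mm [ 2.4 -3.7 96.4] twist -0.0 q6 0.68 | pos [0.4471 0.0509 0.1304] yaw 57.96 w 0.094 t 39.5
```

Emit:
carry_out([
  [0, [2.5, -3.5, 25], 0],
  [0, [0, 0, 25], 0],
  [0, [0, 0, 25], 0],
  [0, [0, 0, 15], 0],
  [0, [0, 0, 6], 0],
  [0, [0, 0, 0], 0],
  [0, [0, 0, 0], 0],
])

```text
time: 40.2
tool_pos: [0.4457, 0.0551, 0.0345]
ee_rot: [3.14, -0.001, 1.011]
wrist_force: [-0.2, -0.4, 1.1]
width: 0.0943
finger_force: 0.0
```

```bash
python3 - <<'E'
from h import *
go(.4452,.0549,.034,58)
E
```

```text
tool d mm [-0.4 -0.3  0.5] twist -0.1 q6 0.68 | pos [0.4457 0.0551 0.0345] yaw 57.94 w 0.0943 t 40.2
```

Emit:
carry_out([
  [255, [0, 0, 0], 0],
  [255, [0, 0, 0], 0],
  [255, [0, 0, 0], 0],
  [255, [0, 0, 0], 0],
  [255, [0, 0, 0], 0],
  [255, [0, 0, 0], 0],
  [255, [0, 0, 0], 0],
])

```text
time: 40.9
tool_pos: [0.4447, 0.0558, 0.0338]
ee_rot: [3.142, -0.0, 1.013]
wrist_force: [-0.9, 0.8, 2.9]
width: 0.0637
finger_force: 30.0
```

Emit:
carry_out([
  [255, [0, 0, -20], 0],
  [255, [0, 0, -25], 0],
  [255, [0, 0, -25], 0],
  [255, [-17, 34, 0], 0],
  [255, [-17, 34, 0], 0],
  [255, [-17, 34, 0], 0],
  [255, [-17, 34, 0], 0],
  [255, [0, 0, 0], 0],
])

```text
time: 41.7
tool_pos: [0.5254, -0.0779, 0.1025]
ee_rot: [3.141, 0.001, 1.008]
wrist_force: [0.5, 0.8, -1.2]
width: 0.0637
finger_force: 30.0
```

```bash
python3 - <<'E'
from h import *
go(.5487,-.1017,.08,58)
E
```

```text
tool d mm [-7.7 32.5 22.5] twist -0.2 q6 0.38 | pos [ 0.5254 -0.0779  0.1025] yaw 57.76 w 0.0637 t 41.7
```

Emit:
carry_out([
  [255, [-4, 16, 0], 0],
  [255, [-4, 16, 0], 0],
  [255, [0, 0, 12], 0],
  [255, [0, 0, 12], 0],
  [255, [0, 0, 12], 0],
  [255, [0, 0, 0], 0],
  [255, [0, 0, 0], 0],
  [255, [0, 0, 0], 0],
])

```text
time: 42.5
tool_pos: [0.547, -0.0976, 0.0679]
ee_rot: [3.141, -0.0, 1.013]
wrist_force: [0.1, -0.1, -1.7]
width: 0.0634
finger_force: 30.0
```

```bash
python3 - <<'E'
from h import *
go(.5487,-.1017,.046,58)
E
```

```text
tool d mm [-2.6  3.6 21.9] twist 0.0 q6 0.38 | pos [ 0.547  -0.0976  0.0679] yaw 58.03 w 0.0634 t 42.5
```

Emit:
carry_out([
  [255, [-2.5, 3.5, 3], 0],
  [255, [0, 0, 0], 0],
  [255, [0, 0, 0], 0],
  [255, [0, 0, 0], 0],
])

```text
time: 42.9
tool_pos: [0.5486, -0.1019, 0.0646]
ee_rot: [3.141, -0.0, 1.012]
wrist_force: [-0.1, 0.2, -0.8]
width: 0.063
finger_force: 30.0
```

```bash
python3 - <<'E'
from h import *
go(.5487,-.1017,.046,58)
E
```

```text
tool d mm [ 0.3 -0.  18.6] twist -0.0 q6 0.38 | pos [ 0.5486 -0.1019  0.0646] yaw 57.99 w 0.063 t 42.9
```

Emit:
carry_out([
  [255, [0, 0, 4], 0],
  [255, [0, 0, 4], 0],
  [255, [0, 0, 0], 0],
  [255, [0, 0, 0], 0],
])

```text
time: 43.3
tool_pos: [0.5482, -0.1017, 0.0561]
ee_rot: [-3.141, 0.0, 1.012]
wrist_force: [-1.0, 0.2, -2.5]
width: 0.0635
finger_force: 30.0
```

Emit:
carry_out([
  [255, [0, 0, 4], 0],
  [255, [0, 0, 4], 0],
  [255, [0, 0, 0], 0],
  [255, [0, 0, 0], 0],
])

```text
time: 43.7
tool_pos: [0.5483, -0.1018, 0.0482]
ee_rot: [-3.141, 0.0, 1.012]
wrist_force: [-0.4, 0.8, -1.2]
width: 0.0637
finger_force: 30.0
```

Emit:
carry_out([
  [255, [0, 0, 1.8], 0],
  [255, [0, 0, 0.5], 0],
  [255, [0, 0, 0], 0],
  [60, [0, 0, 0], 0],
  [60, [0, 0, 0], 0],
  [60, [0, 0, 0], 0],
  [60, [0, 0, 0], 0],
])

```text
time: 44.4
tool_pos: [0.5486, -0.1019, 0.0465]
ee_rot: [3.141, -0.0, 1.012]
wrist_force: [-0.3, 0.3, 0.7]
width: 0.0718
finger_force: 0.0
```

Emit:
carry_out([
  [60, [0, 0, -10], 0],
  [60, [0, 0, -25], 0],
  [60, [0, 0, -30], 0],
  [60, [0, 0, -30], 0],
  [0, [30, -26, 0], 0],
  [0, [34, -26, 0], 0],
  [0, [34, -26, 0], 0],
  [0, [34, -26, 0], 0],
])

```text
time: 45.2
tool_pos: [0.5301, 0.0666, 0.1424]
ee_rot: [3.14, -0.001, 1.012]
wrist_force: [0.6, 0.1, -0.6]
width: 0.0941
finger_force: 0.0
```

```bash
python3 - <<'E'
from h import *
go(.4607,.3555,.13,54)
E
```

```text
tool d mm [ 208.1 -212.1   12.4] twist 4.0 q6 1.29 | pos [0.5301 0.0666 0.1424] yaw 57.96 w 0.0941 t 45.2
```

Emit:
carry_out([
  [0, [30, -30, 0], 0],
  [0, [30, -30, 0], 0],
  [0, [30, -30, 0], 0],
  [0, [30, -30, 0], 0],
  [0, [30, -30, 0], 0],
  [0, [30, -30, 0], 0],
  [0, [28, -32, 0], 0],
  [0, [0, 0, 0], 4],
])

```text
time: 46.0
tool_pos: [0.4587, 0.3587, 0.142]
ee_rot: [-3.14, -0.002, 0.947]
wrist_force: [0.9, -1.6, -0.6]
width: 0.0938
finger_force: 0.0
```

Emit:
carry_out([
  [0, [0, 0, 0], 0],
  [0, [0, 0, 0], 0],
])

```text
time: 46.2
tool_pos: [0.4608, 0.3538, 0.1417]
ee_rot: [3.141, -0.0, 0.944]
wrist_force: [-0.6, -0.1, 0.3]
width: 0.0939
finger_force: 0.0
```

```bash
python3 - <<'E'
from h import *
go(.4607,.3555,.034,54)
E
```

```text
tool d mm [  1.3  -1.1 107.7] twist 0.1 q6 1.29 | pos [0.4608 0.3538 0.1417] yaw 54.07 w 0.0939 t 46.2
```

Emit:
carry_out([
  [0, [1.3, -1, 25], 0],
  [0, [0, 0, 25], 0],
  [0, [0, 0, 25], 0],
  [0, [0, 0, 20], 0],
  [0, [0, 0, 10], 0],
  [0, [0, 0, 2], 0],
  [0, [0, 0, 0], 0],
  [0, [0, 0, 0], 0],
])

```text
time: 47.0
tool_pos: [0.4616, 0.356, 0.0358]
ee_rot: [3.141, -0.003, 0.942]
wrist_force: [-0.5, 1.1, 0.3]
width: 0.0936
finger_force: 0.0
```

Emit:
carry_out([
  [255, [0, 0, 0], 0],
  [255, [0, 0, 0], 0],
  [255, [0, 0, 0], 0],
  [255, [0, 0, 0], 0],
  [255, [0, 0, 0], 0],
  [255, [0, 0, 0], 0],
  [255, [0, 0, 0], 0],
])

```text
time: 47.7
tool_pos: [0.4605, 0.3557, 0.0342]
ee_rot: [-3.141, -0.0, 0.943]
wrist_force: [0.7, -0.1, 0.2]
width: 0.0557
finger_force: 30.0
```

Emit:
carry_out([
  [255, [0, 0, -20], 0],
  [255, [0, 0, -25], 0],
  [255, [0, 0, -25], 0],
  [255, [0, 0, 0], -4],
  [255, [0, 0, 0], 0],
  [255, [0, 0, 0], 0],
])

```text
time: 48.3
tool_pos: [0.46, 0.3552, 0.1031]
ee_rot: [-3.141, 0.002, 1.011]
wrist_force: [-0.5, 0.6, -1.8]
width: 0.0562
finger_force: 30.0
```

```bash
python3 - <<'E'
from h import *
go(.4985,-.1822,.104,58)
E
```

```text
tool d mm [-435.   318.    -0.9] twist -0.1 q6 0.21 | pos [0.46   0.3552 0.1031] yaw 57.93 w 0.0562 t 48.3
```

Emit:
carry_out([
  [255, [-28, 21, 0], 0],
  [255, [-31, 23, 0], 0],
  [255, [-31, 23, 0], 0],
  [255, [-31, 23, 0], 0],
  [255, [-31, 23, 0], 0],
  [255, [-31, 23, 0], 0],
  [255, [-31, 23, 0], 0],
  [255, [-31, 23, 0], 0],
])

```text
time: 49.1
tool_pos: [0.4842, 0.0499, 0.103]
ee_rot: [-3.14, 0.001, 1.011]
wrist_force: [1.0, 0.0, -0.4]
width: 0.0561
finger_force: 30.0
```

Emit:
carry_out([
  [255, [-31, 23, 0], 0],
  [255, [-31, 23, 0], 0],
  [255, [-31, 23, 0], 0],
  [255, [-31, 23, 0], 0],
  [255, [-31, 22, 0], 0],
  [255, [-31, 22, 0], 0],
  [255, [-4, 0, 0], 0],
  [255, [0, 0, 0], 0],
])

```text
time: 49.9
tool_pos: [0.4988, -0.1823, 0.1028]
ee_rot: [-3.139, -0.0, 1.009]
wrist_force: [0.0, 0.6, -1.2]
width: 0.0559
finger_force: 30.0
```

Emit:
carry_out([
  [255, [0, 0, 12], 0],
  [255, [0, 0, 12], 0],
  [255, [0, 0, 12], 0],
  [255, [0, 0, 0], 0],
  [255, [0, 0, 0], 0],
  [255, [0, 0, 0], 0],
])

```text
time: 50.5
tool_pos: [0.5001, -0.1817, 0.0685]
ee_rot: [3.141, -0.0, 1.013]
wrist_force: [0.4, 0.6, -0.5]
width: 0.0554
finger_force: 30.0
```

```bash
python3 - <<'E'
from h import *
go(.4985,-.1822,.046,58)
E
```

```text
tool d mm [-1.3 -1.1 22.5] twist 0.0 q6 0.21 | pos [ 0.5001 -0.1817  0.0685] yaw 58.03 w 0.0554 t 50.5
```

Emit:
carry_out([
  [255, [-1.3, -1, 4], 0],
  [255, [0, 0, 0], 0],
  [255, [0, 0, 0], 0],
  [255, [0, 0, 0], 0],
])

```text
time: 50.9
tool_pos: [0.4983, -0.1825, 0.0643]
ee_rot: [3.141, -0.0, 1.012]
wrist_force: [0.1, 0.5, -1.6]
width: 0.0557
finger_force: 30.0
```

```bash
python3 - <<'E'
from h import *
go(.4985,-.1822,.046,58)
E
```

```text
tool d mm [ 0.4  0.  18.3] twist -0.0 q6 0.21 | pos [ 0.4983 -0.1825  0.0643] yaw 57.99 w 0.0557 t 50.9
```

Emit:
carry_out([
  [255, [0.3, 0, 4], 0],
  [255, [0, 0, 4], 0],
  [255, [0, 0, 0], 0],
  [255, [0, 0, 0], 0],
])

```text
time: 51.3
tool_pos: [0.4982, -0.182, 0.0558]
ee_rot: [-3.141, -0.0, 1.012]
wrist_force: [0.2, 0.1, -1.2]
width: 0.0557
finger_force: 30.0
```

Emit:
carry_out([
  [255, [0, 0, 4], 0],
  [255, [0, 0, 4], 0],
  [255, [0, 0, 0], 0],
  [255, [0, 0, 0], 0],
])

```text
time: 51.7
tool_pos: [0.4982, -0.1821, 0.0479]
ee_rot: [-3.141, 0.0, 1.012]
wrist_force: [-0.1, 0.7, -2.0]
width: 0.0554
finger_force: 30.0
```

Emit:
carry_out([
  [255, [0, 0, 1.5], 0],
  [255, [0, 0, 0.5], 0],
  [255, [0, 0, 0], 0],
  [75, [0, 0, 0], 0],
  [75, [0, 0, 0], 0],
  [75, [0, 0, 0], 0],
  [75, [0, 0, 0], 0],
])

```text
time: 52.4
tool_pos: [0.4985, -0.1822, 0.0464]
ee_rot: [3.141, -0.0, 1.012]
wrist_force: [-0.4, 0.2, -0.9]
width: 0.0661
finger_force: 0.0
```

Emit:
carry_out([
  [75, [0, 0, -10], 0],
  [75, [0, 0, -25], 0],
  [75, [0, 0, -30], 0],
  [75, [0, 0, -30], 0],
  [120, [30, -35, 0], 0],
  [160, [30, -35, 0], 0],
  [160, [30, -35, 0], 0],
  [160, [30, -35, 0], 0],
])

```text
time: 53.2
tool_pos: [0.4428, -0.0048, 0.1423]
ee_rot: [3.14, -0.001, 1.011]
wrist_force: [1.2, 0.9, -0.2]
width: 0.0379
finger_force: 0.0
```

Emit:
carry_out([
  [160, [25, -35, 0], 0],
  [160, [25, -30, 0], 0],
  [160, [0, 0, 0], 0],
])

```text
time: 53.5
tool_pos: [0.4133, 0.0742, 0.1422]
ee_rot: [3.141, -0.002, 1.019]
wrist_force: [0.9, 0.2, -0.3]
width: 0.035
finger_force: 0.0
```

```bash
python3 - <<'E'
from h import *
im=snap("top","t8"); s=snap("side","s8")
a=np.hstack([cv2.resize(im[100:260,150:390],(400,267),interpolation=cv2.INTER_CUBIC),cv2.resize(s[110:300,150:400],(400,304),interpolation=cv2.INTER_CUBIC)[:267]])
cv2.imwrite("pics/c8.png",np.vstack([cv2.resize(im[100:260,150:390],(600,400),interpolation=cv2.INTER_CUBIC)]))
cv2.imwrite("pics/c9.png",cv2.resize(s[110:300,150:400],(750,570),interpolation=cv2.INTER_CUBIC))
go(.4397,-.1083,.08,58)
E
```

```text
tool d mm [-139.1  115.8   62.1] twist 0.1 q6 0.32 | pos [0.4148 0.071  0.1421] yaw 58.13 w 0.0354 t 53.6
```

View pics/c9.png

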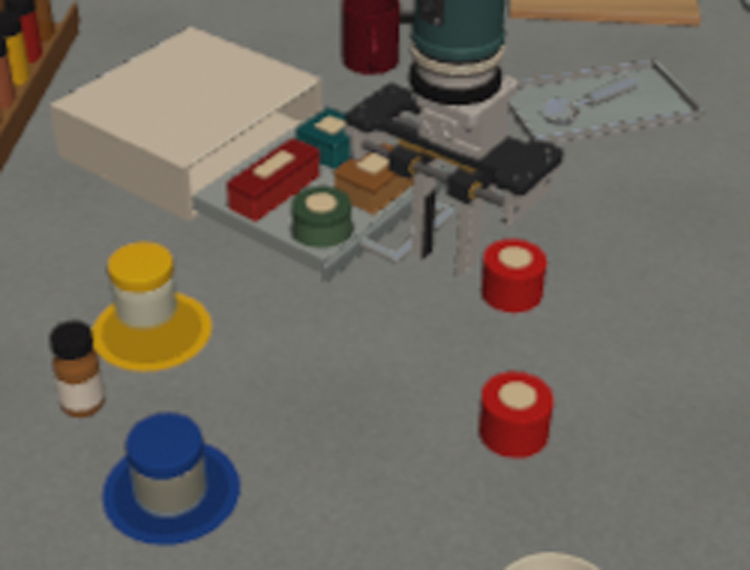

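All four tins are seated. The yellow jar now looks shifted towards the back of its mat, so I measure it.

```bash
cat > jars.py <<'E'
from h import *
def lids(im,n):
    R=np.zeros((384,512),np.uint8); R[(100 if n=="top" else 150):(200 if n=="top" else 300),100:300]=255
    hsv=cv2.cvtColor(im,cv2.COLOR_BGR2HSV)
    for k,lo,hi in(("yel",[17,150,90],[32,255,255]),("blu",[105,130,50],[120,255,255])):
        for c in blobs(cv2.inRange(hsv,np.array(lo),np.array(hi))&R,60):
            r=[]
            for z in(0,.064):
                (x,y),q=cv2.minEnclosingCircle((ray(n,c[:,0],z)*1000).astype(np.float32)); r.append(np.round([x,y,q],1).tolist())
            print(n,k,cv2.contourArea(c),"z0",r[0],"z64",r[1])
if __name__=="__main__":
    import sys
    for n in("top","side"): lids(cv2.imread(f"pics/{n[0]}{sys.argv[1]}.png"),n)
E
python3 jars.py 6; echo; python3 jars.py 8
```

```text
top yel 850.5 z0 [703.9, 49.6, 59.7] z64 [684.3, 46.9, 57.1]
top blu 854.0 z0 [639.6, 252.5, 58.9] z64 [622.8, 240.9, 56.3]
side yel 979.0 z0 [710.6, 24.0, 85.3] z64 [687.3, 95.3, 78.8]
side blu 1354.0 z0 [641.1, 234.2, 75.5] z64 [623.2, 289.5, 69.7]

top yel 821.5 z0 [710.1, 44.8, 67.2] z64 [690.1, 42.4, 64.2]
top blu 855.0 z0 [639.4, 252.3, 59.0] z64 [622.5, 240.8, 56.4]
side yel 572.5 z0 [701.3, 48.1, 60.0] z64 [678.8, 117.5, 55.4]
side yel 260.0 z0 [734.9, -49.6, 41.3] z64 [709.8, 27.4, 38.1]
side blu 1352.0 z0 [641.3, 234.0, 75.2] z64 [623.4, 289.3, 69.4]
```

View pics/c8.png

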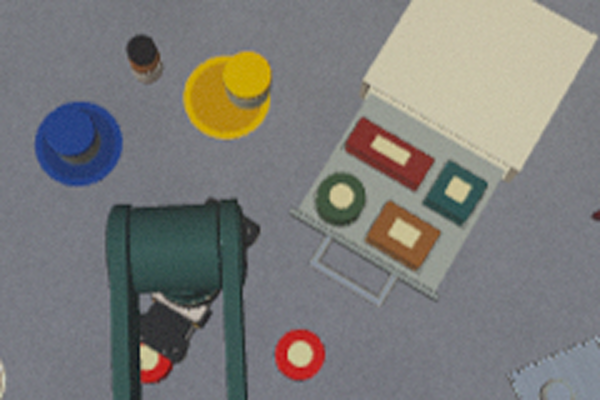

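The yellow jar was knocked: it is now at about (0.711, 0.019), overhanging its mat, which is centred at (0.703, 0.049). I regrip it and put it back before closing the tray.

```bash
python3 - <<'E'
from h import *
go(.7108,.0194,.142,58)
E
```

```text
tool d mm [1.124e+02 2.787e+02 1.000e-01] twist 0.1 q6 0.59 | pos [0.4148 0.071  0.1421] yaw 58.13 w 0.0354 t 53.6
```

Emit:
carry_out([
  [0, [14, 34, 0], 0],
  [0, [14, 35, 0], 0],
  [0, [14, 35, 0], 0],
  [0, [14, 35, 0], 0],
  [0, [14, 35, 0], 0],
  [0, [14, 35, 0], 0],
  [0, [14, 35, 0], 0],
  [0, [14, 35, 0], 0],
])

```text
time: 54.4
tool_pos: [0.7125, 0.0146, 0.1408]
ee_rot: [3.141, 0.001, 1.009]
wrist_force: [0.6, -0.2, -0.1]
width: 0.093
finger_force: 0.0
```

Emit:
carry_out([
  [0, [0, 0, 0], 0],
  [0, [0, 0, 0], 0],
  [0, [0, 0, 0], 0],
])

```text
time: 54.7
tool_pos: [0.71, 0.0168, 0.1415]
ee_rot: [-3.141, 0.0, 1.011]
wrist_force: [1.0, -0.3, -0.4]
width: 0.0939
finger_force: 0.0
```

```bash
python3 - <<'E'
from h import *
robot.snapshot("top");im=snap("side","s9")
import jars; jars.lids(im,"side")
go(.7108,.0194,.036,58)
E
```

```text
side yel 573.0 z0 [701.3, 48.1, 60.0] z64 [678.8, 117.5, 55.4]
side yel 261.0 z0 [734.1, -50.0, 41.3] z64 [709.1, 27.0, 38.1]
side blu 1351.5 z0 [641.1, 234.2, 75.5] z64 [623.2, 289.5, 69.7]
tool d mm [  2.1  -0.2 106.5] twist -0.0 q6 0.59 | pos [0.7099 0.0175 0.1425] yaw 57.99 w 0.0941 t 54.8
```

Emit:
carry_out([
  [0, [2, 0, 25], 0],
  [0, [0, 0, 25], 0],
  [0, [0, 0, 25], 0],
  [0, [0, 0, 20], 0],
  [0, [0, 0, 8], 0],
  [0, [0, 0, 0], 0],
  [0, [0, 0, 0], 0],
])

```text
time: 55.5
tool_pos: [0.7122, 0.0196, 0.04]
ee_rot: [3.139, -0.001, 1.013]
wrist_force: [1.0, -0.7, 0.4]
width: 0.094
finger_force: 0.0
```

Emit:
carry_out([
  [255, [0, 0, 0], 0],
  [255, [0, 0, 0], 0],
  [255, [0, 0, 0], 0],
  [255, [0, 0, 0], 0],
  [255, [0, 0, 0], 0],
  [255, [0, 0, 0], 0],
  [255, [0, 0, 0], 0],
])

```text
time: 56.2
tool_pos: [0.7127, 0.019, 0.0389]
ee_rot: [3.139, -0.001, 1.012]
wrist_force: [2.9, -0.9, 1.8]
width: 0.0633
finger_force: 30.0
```

Emit:
carry_out([
  [255, [0, 0, -15], 0],
  [255, [0, 0, -10], 0],
  [255, [0, 0, 0], 0],
  [255, [0, 0, 0], 0],
])

```text
time: 56.6
tool_pos: [0.7114, 0.0198, 0.0632]
ee_rot: [-3.141, -0.0, 1.013]
wrist_force: [-0.2, -0.5, -4.0]
width: 0.0639
finger_force: 30.0
```

```bash
python3 - <<'E'
from h import *
go(.7028,.0488,.045,58)
E
```

```text
tool d mm [ 20.1 -22.6  18.2] twist 0.0 q6 0.63 | pos [0.7114 0.0198 0.0632] yaw 58.02 w 0.0639 t 56.6
```

Emit:
carry_out([
  [255, [10, -11, 0], 0],
  [255, [10, -11.5, 0], 0],
  [255, [0, 0, 0], 0],
  [255, [0, 0, 10], 0],
  [255, [0, 0, 8], 0],
  [255, [0, 0, 4], 0],
  [255, [0, 0, 0], 0],
  [255, [0, 0, 0], 0],
])

```text
time: 57.4
tool_pos: [0.7032, 0.048, 0.0408]
ee_rot: [-3.141, 0.0, 1.012]
wrist_force: [-0.5, -0.4, -4.8]
width: 0.0636
finger_force: 30.0
```

Emit:
carry_out([
  [255, [0, 0, 1.5], 0],
  [255, [0, 0, 0], 0],
  [255, [0, 0, 0], 0],
])

```text
time: 57.7
tool_pos: [0.7032, 0.0483, 0.0397]
ee_rot: [3.142, -0.0, 1.012]
wrist_force: [-0.3, -0.8, -4.2]
width: 0.0637
finger_force: 30.0
```

Emit:
carry_out([
  [255, [0, 0, 1], 0],
  [0, [0, 0, 0], 0],
  [0, [0, 0, 0], 0],
  [0, [0, 0, 0], 0],
  [0, [0, 0, 0], 0],
  [0, [0, 0, -25], 0],
  [0, [0, 0, -40], 0],
  [0, [0, 0, -35], 0],
])

```text
time: 58.5
tool_pos: [0.7031, 0.0484, 0.1401]
ee_rot: [-3.142, -0.0, 1.012]
wrist_force: [-0.2, -0.2, -0.0]
width: 0.0941
finger_force: 0.0
```

Emit:
carry_out([
  [0, [0, -35, 0], 0],
  [160, [-40, -20, 0], 0],
  [160, [-40, -18, 0], 0],
  [160, [-40, -18, 0], 0],
  [160, [-40, -17, 0], 0],
  [160, [-40, -17, 0], 0],
  [160, [-40, -16, 0], 0],
  [160, [0, 0, 0], 0],
])

```text
time: 59.3
tool_pos: [0.4532, -0.0824, 0.1389]
ee_rot: [3.142, 0.001, 1.008]
wrist_force: [0.3, 0.2, -0.8]
width: 0.0411
finger_force: 0.0
```

```bash
python3 - <<'E'
from h import *
robot.snapshot("side"); im=snap("side","s10")
import jars; jars.lids(im,"side")
go(.4397,-.1083,.022,58)
E
```

```text
side yel 982.0 z0 [710.6, 24.0, 85.3] z64 [687.3, 95.3, 78.8]
side blu 1352.0 z0 [641.3, 234.0, 75.2] z64 [623.4, 289.3, 69.4]
tool d mm [-32.2   0.4 117.4] twist -0.1 q6 0.32 | pos [ 0.4564 -0.0808  0.1394] yaw 57.9 w 0.0364 t 59.4
```

Emit:
carry_out([
  [160, [-16, 0, 20], 0],
  [160, [-16, 0, 25], 0],
  [160, [0, 0, 20], 0],
  [160, [0, 0, 0], 0],
  [160, [0, 0, 0], 0],
  [160, [0, 0, 0], 0],
])

```text
time: 60.0
tool_pos: [0.4411, -0.1074, 0.0752]
ee_rot: [3.139, -0.001, 1.013]
wrist_force: [-0.1, 0.5, 0.1]
width: 0.0352
finger_force: 0.0
```

```bash
python3 - <<'E'
from h import *
go(.4397,-.1083,.024,58)
E
```

```text
tool d mm [-1.5 -0.7 51.2] twist 0.1 q6 0.32 | pos [ 0.4411 -0.1074  0.0752] yaw 58.07 w 0.0352 t 60.0
```

Emit:
carry_out([
  [160, [0, -1, 20], 0],
  [160, [0, 0, 20], 0],
  [160, [0, 0, 10], 0],
  [160, [0, 0, 0], 0],
  [255, [0, 0, 0], 0],
  [255, [0, 0, 0], 0],
  [255, [0, 0, 0], 0],
  [255, [0, 0, 0], 0],
])

```text
time: 60.8
tool_pos: [0.4403, -0.1079, 0.0248]
ee_rot: [3.137, -0.001, 1.012]
wrist_force: [2.7, -1.2, -0.1]
width: 0.0107
finger_force: 30.0
```

Emit:
carry_out([
  [255, [0, 0, 0], 0],
  [255, [0, 6, 0], 0],
  [255, [0, 12, 0], 0],
  [255, [0, 15, 0], 0],
  [255, [0, 15, 0], 0],
  [255, [0, 15, 0], 0],
  [255, [0, 15, 0], 0],
  [255, [0, 0, 0], 0],
])

```text
time: 61.6
tool_pos: [0.5069, -0.1494, 0.0248]
ee_rot: [3.139, -0.001, 1.012]
wrist_force: [2.5, -0.7, 4.3]
width: 0.011
finger_force: 30.0
```

Emit:
carry_out([
  [255, [0, 10, 0], 0],
  [255, [0, 15, 0], 0],
  [255, [0, 15, 0], 0],
  [255, [0, 15, 0], 0],
  [255, [0, 15, 0], 0],
  [255, [0, 15, 0], 0],
  [255, [0, 10, 0], 0],
  [255, [0, 0, 0], 0],
])

```text
time: 62.4
tool_pos: [0.5866, -0.1991, 0.0249]
ee_rot: [3.139, -0.001, 1.012]
wrist_force: [2.5, -0.3, 5.8]
width: 0.0108
finger_force: 30.0
```

Emit:
carry_out([
  [255, [0, 5, 0], 0],
  [255, [0, 5, 0], 0],
  [255, [0, 0, 0], 0],
  [255, [0, 0, 0], 0],
])

```text
time: 62.8
tool_pos: [0.5939, -0.2036, 0.0248]
ee_rot: [3.141, -0.001, 1.013]
wrist_force: [1.2, 0.2, 5.7]
width: 0.0111
finger_force: 30.0
```

Emit:
carry_out([
  [255, [0, 3, 0], 0],
  [255, [0, 3, 0], 0],
  [255, [0, 0, 0], 0],
])

```text
time: 63.1
tool_pos: [0.5985, -0.2065, 0.0248]
ee_rot: [-3.141, -0.001, 1.013]
wrist_force: [-0.4, 0.6, 6.1]
width: 0.0107
finger_force: 30.0
```

Emit:
carry_out([
  [255, [0, 3, 0], 0],
  [255, [0, 0, 0], 0],
  [255, [0, 0, 0], 0],
])

```text
time: 63.4
tool_pos: [0.601, -0.2081, 0.0248]
ee_rot: [-3.141, -0.001, 1.013]
wrist_force: [0.1, 0.9, 6.6]
width: 0.0113
finger_force: 30.0
```

Emit:
carry_out([
  [255, [0, 3, 0], 0],
  [255, [0, 0, 0], 0],
  [255, [0, 0, 0], 0],
])

```text
time: 63.7
tool_pos: [0.6016, -0.2085, 0.0248]
ee_rot: [-3.136, -0.0, 1.013]
wrist_force: [-4.8, 3.8, 9.4]
width: 0.0112
finger_force: 30.0
```

Emit:
carry_out([
  [255, [0, 4, 0], 0],
  [255, [0, 0, 0], 0],
  [255, [0, 0, 0], 0],
])

```text
time: 64.0
tool_pos: [0.6017, -0.2085, 0.0246]
ee_rot: [-3.126, 0.0, 1.013]
wrist_force: [-11.5, 8.5, 16.0]
width: 0.0113
finger_force: 30.0
```

Emit:
carry_out([
  [255, [0, -4, 0], 0],
  [255, [0, -1.5, 0], 0],
  [160, [0, 0, 0], 0],
  [160, [0, 0, 0], 0],
  [160, [0, 0, 0], 0],
  [160, [0, 0, -15], 0],
  [160, [0, 0, -40], 0],
  [160, [0, 0, -50], 0],
])

```text
time: 64.8
tool_pos: [0.6009, -0.2089, 0.1273]
ee_rot: [-3.135, 0.001, 1.012]
wrist_force: [0.3, -0.9, -0.2]
width: 0.0349
finger_force: 0.0
```

Emit:
carry_out([
  [160, [0, -40, -20], 0],
  [160, [0, -40, -20], 0],
  [160, [0, -40, 0], 0],
  [160, [0, -40, 0], 0],
  [160, [0, -40, 0], 0],
  [160, [0, -40, 0], 0],
  [160, [0, 0, 0], 0],
  [160, [0, 0, 0], 0],
])

```text
time: 65.6
tool_pos: [0.3992, -0.0823, 0.1699]
ee_rot: [3.139, -0.001, 1.013]
wrist_force: [0.3, 0.1, 0.6]
width: 0.0348
finger_force: 0.0
```

```bash
python3 - <<'E'
from h import *
import jars
im=snap("top","t11"); s=snap("side","s11"); jars.lids(im,"top"); jars.lids(s,"side")
cv2.imwrite("pics/c11.png",np.hstack([cv2.resize(im[70:260,90:440],(500,271),interpolation=cv2.INTER_CUBIC),cv2.resize(s[90:300,130:360],(297,271),interpolation=cv2.INTER_CUBIC)]))
E
```

```text
top yel 848.0 z0 [703.9, 49.6, 59.7] z64 [684.3, 46.9, 57.1]
top blu 855.0 z0 [640.1, 252.5, 59.3] z64 [623.2, 240.9, 56.7]
side yel 983.0 z0 [710.6, 24.0, 85.3] z64 [687.3, 95.3, 78.8]
side blu 1353.0 z0 [641.1, 234.2, 75.5] z64 [623.2, 289.5, 69.7]
```

View pics/c11.png

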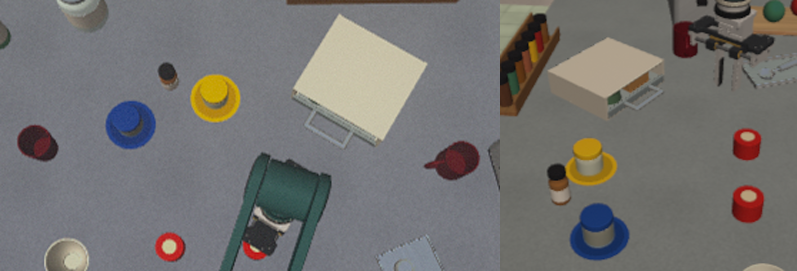

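Both jars are on their own mats and the tray is home. Nothing is being touched, so I hand in.

```bash
python3 -c "
from bench import robot
print(robot.close_job())"
```

```text
the job is handed in; nothing more can be done
None
```

The job is handed in: each jar stands on the mat of its lid's colour (the yellow one was knocked aside mid-run and put back), and all four tins are seated in the tray, which is pushed fully home; I was not told the verdict.

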